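Fetch a dowel from a deep pocket with sprung tongs and press it home in the jig plate

TASK

Take the sprung tongs from their stand, reach down into the narrow pocket of the tall aluminium block, squeeze the tongs shut on the steel dowel standing at the bottom and draw it out. With the tongs, press the dowel fully home, past the sprung detents, in the empty socket of the jig plate, with a firm push of about 15 N (at least 8 N) at the bottom, but feel your way: neither tongs nor dowel may ever press on the block or the plate with more than 30 N. Let go of the dowel there and hang the tongs upright in their stand again; the fingers must not touch the dowel.

Things in the scene. Friction and masses are not known exactly. Their poses are not given: they have to be found in the camera images.
- tongs_grip (a point): Sprung steel tongs with black rubber paddles, hung jaws down in the stand. Point: centre between the two paddles; z up, y the line along which paddles and jaws close. Paddles 20 mm wide (x), 28 mm high (14 up and down from here), outer faces 42 mm apart when free; nothing of the tongs is higher.
- tongs_ledge (a point): 72 mm below tongs_grip, midway between the jaws, level with a ledge inside each jaw that reaches to 5 mm from the centre when free; with the paddles pressed to 36-40 mm the ledges land on the dowel's top, and bear on it in pushing. Jaws go on 12 mm below, to tips 84 mm under tongs_grip; each 9 mm wide (x), 4 mm thick (y); 22 mm apart inside, 30 mm outside, when free.
- tongs: The tongs, origin and axes as tongs_grip, 0.12 kg. Both arms slide straight along y, staying parallel, each at most 5 mm inward against a spring (6 N free, 9 N fully in); jaws move as much as paddles. A steel collar, 22 (x) by 46 mm (y), lies 25 to 29 mm below the origin; by its underside the tongs hang on the stand.
- dowel_center (a point): Plain steel dowel, an upright cylinder 14 mm in diameter and 26 mm long, with a lead-in taper at its foot (2 mm in over 4 mm of height) and 1 mm at its top. This point is its centre, half-way up; z along its axis.
- dowel: The same dowel, about 0.03 kg; origin at the centre of its foot. Ease the tongs up 1 to 2 mm from the dowel before squeezing: closing fingers may swing forward and drive it into the floor. A grip of about 35 N on the paddles holds it.
- pocket_mouth (a point): Centre of the pocket's mouth in the top of the tall aluminium block; z up, y along the pocket's slot. The pocket is 62 mm deep and cross-shaped: a slot 34 mm (y) by 13 mm (x) with a square nest, 16 x 16 mm, in its middle, where the dowel stands with 1 mm of play all round, its top 36 mm below the mouth.
- pocket_block: That aluminium block, 60 x 66 mm and 70 mm high, with a foot 90 x 66 x 8 mm, fixed to the worktop; origin at the centre of its underside.
- socket_mouth (a point): Centre of the mouth of the jig plate's empty socket, on the plate's top face; z up. Round, 15.6 mm in diameter, 2 mm chamfer, 10 mm deep. Two sprung balls in its wall, 4.5 mm below the mouth, stand 1.5 mm in the dowel's way; some 4 to 10 N pushes the dowel past them and on to the rigid floor.
- socket_floor (a point): Centre of the floor of the empty socket, 10 mm below its mouth; z up. When home, the dowel's centre is 13 mm above this point and 16 mm of it stand out of the plate.
- jig_plate: Steel jig plate, 110 (x) by 64 (y) by 16 mm, fixed to the worktop; origin at the centre of its underside. Empty socket 22 mm to -x of the centre; at 22 mm to +x a dowel of the same kind is already in (fixed).
- stand_top (a point): Centre of the opening in the flat top of the grey plastic stand (54 x 60 mm, 64 mm high, foot 84 x 74 x 6 mm, fixed); z up, y along the opening, 36 mm (y) by 15 mm (x), 60 mm deep. With the tongs hung in it, tongs_grip is 29 mm above this point, its y along y.
Things that resemble listed ones, but are neither listed nor needed, are in the scene too. Leave any pink look-alike of the tongs alone.

How it is judged:
On the way, in this order (a step that is already met when the one before it is completed fails the run):
1. The dowel is held in the tongs, wholly above the block's pocket (z of dowel in the frame of pocket_mouth above 0.005 m and contact force between tongs and dowel above 1 N), for 0.2 s.
2. The dowel is home in the socket and pressed down by the tongs with at least 8 N (horizontal distance between dowel_center and socket_floor below 0.003 m and z of dowel_center in the frame of socket_floor below 0.0145 m and angle between dowel_center's own z axis and vertical below 0.12 rad and contact force between tongs and dowel above 1 N and contact force between dowel and jig_plate above 8 N), for 0.1 s.
At the end, for the whole second after the job is handed in: The dowel stands upright in the socket, within 3 mm of its centre and at most 1.5 mm short of the floor; the tongs hang at rest, upright (within 7 degrees), in their stand, within 8 mm of its centre, collar within 3 mm of its top, not touching the dowel (horizontal distance between dowel_center and socket_floor below 0.003 m and z of dowel_center in the frame of socket_floor below 0.0145 m and angle between each of dowel_center, tongs_grip's own z axis and vertical below 0.12 rad and contact force between tongs and dowel below 0.1 N and horizontal distance between tongs_grip and stand_top below 0.008 m and z of tongs_grip in the frame of stand_top between 0.026 and 0.032 m and linear speed of each of tongs, dowel below 0.02 m/s).
It fails at once if The tongs bear on the block with more than 30 N (contact force between tongs and pocket_block above 30 N).
It fails at once if The dowel is pressed on the block with more than 30 N (contact force between dowel and pocket_block above 30 N).
It fails at once if The dowel is pressed on the plate with more than 30 N (contact force between dowel and jig_plate above 30 N).
It fails at once if The tongs bear on the plate with more than 30 N (contact force between tongs and jig_plate above 30 N).
It fails at once if The fingers touch the dowel (contact force between the fingers and dowel above 0.5 N).
It also fails if it takes over 64 s, if anything falls off the work surface, if the arm or the gripper's body presses on something with over 40 N, if the wrist force passes 120 N, or if a joint passes its speed limit or range.

ROBOT

A 7-joint arm with a two-finger parallel gripper is mounted at the origin on the work surface; the furniture and walls round the work are solid. World frame = base frame: x ahead of the robot, y to its left, z up, the work surface at z = 0. Lengths are in m, angles in rad, forces in N, time in s.
With the tool pointing down it reaches from about 0.4 to 0.85 m from the base axis. Payload 10.4 kg.
Tool frame: the origin (TCP) lies between the finger pads; the fingertips stand 25 mm ahead of it and the grasp point (between the pads) lies 6 mm ahead of it; x points along the fingers, y is the direction in which the jaws open and shut, and the axes are right-handed (so a half turn about x gives the same grasp; the last joint's range is limited). The gripper opens to 87 mm and grips with 3 to 60 N. Pads are 19 mm wide; open, the fingers measure 117 mm over their backs; the gripper's body (75 mm by 190 mm) begins 51 mm behind the grasp point.
Start: joints at [1.279, 0.332, -0.065, 1.46, 0.022, 1.35, -0.088], TCP at [0.166, -0.603, 0.248] pointing down, gripper open.
Joint ranges: [-2.6, 2.6], [-0.5, 2.12], [-1.47, 1.34], [0.16, 2.42], [-1.27, 4.41], [0.06, 2.06], [-2.6, 2.6]. Speed limits (rad/s): [2.22, 2.22, 2.79, 2.79, 3.14, 3.14, 3.14].

INTERFACE

Orientations are given as a unit quaternion [x, y, z, w].
In Python, from bench import r gives the robot as it stands.
- The arm moves only by the shell command python3 -m pendant 'ROWS' [FORCE]. ROWS is JSON, a list of rows, each an object with "translation": the shift along the world's x, y, z in cm, a list of three; "angular": the turn, a rotation vector about the world's x, y, z in degrees, a list of three; "hand": the opening, from -1 (shut) to 1 (fully open). In form: [{"translation": [dx, dy, dz], "angular": [wx, wy, wz], "hand": hand}, ...]. A call has 1 to 20 rows; each row shifts and turns the commanded pose from where the row before left it; what a row does not reach is not made up. A row lasts 1/10 s, in which the tool goes at most 50 mm and 8.59 degrees, less where a joint would pass 70% of its speed; a pose out of reach is approached as far as the arm can. A call is refused whole if a number of a shift passes 5 or a number of a turn 8.59, either way. A call with a gripper value outside its range is refused whole. The fingers move at their own pace and stop on an object; FORCE is the grip in N (left out, the last holds). Time passes only in rows, so rows that do not move let the fingers close. It gives the time, the measured TCP pose, the force and the opening at its end, in the units of the state.
- r.read_state(): the state, without advancing time (a new reading comes with each control period).
- r.camera(name): name is "scene" or "top" or "wrist"; returns the picture (420x560x3 uint8, red, green, blue); there is no depth.
- r.camera_info(name): a dict with "fx", "fy", "cx", "cy" (pixels), "rvec" (rotation vector, rad) and "tvec" (3), from world to camera coordinates, as OpenCV has them; the wrist camera has in their place "mount" (4x4, takes a point from camera to tool coordinates, whose origin is the TCP and whose axes are the tool frame's). Camera axes: x right, y down, z forward; pixel columns grow to the right and rows downward; lengths in m; the calibration is good to about 2 mm. A picture is of the moment at which its call begins: read the wrist's pose just before it. camera_info takes no time and is no camera call.
- r.close_job(): hands the job in, once; it reports no verdict.
Trained networks look in the newest picture that a camera, given by its name, has taken for a name from the list of things; names that differ only in an ending like _2 or _b are one class to them, and where a whole thing is asked for, a point or a joint stands for the part that bears it (a point fixed in the world has none). Each returns a list of dicts, best first, with "confidence" (0 to 1); they miss things now and then, are a little off and sometimes report something else, mostly with a low value. They report only what shows in the picture. A call takes as long as a camera call. They do not tell look-alikes from the thing itself.
- r.find_in(camera, name): "point" ([row, column] in pixels, amid what is visible of it).
- r.mark_of(camera, name): "point" ([row, column] in pixels: a listed point, or the origin of a listed thing).
The state is a dict: "time": time; "joint_positions": joint angles; "joint_vel": joint speeds; "joint_torque": joint torques, N m; "ee_pos": TCP position; "eef_rot": TCP orientation; "ft_force": force on the tool from outside, world axes, zero at the start; "torque": the same for the moment, N m; "width": finger opening in m.
Only numpy, scipy, OpenCV 4.12 (cv2) and the standard library are available. Lean on these libraries where they do the work, as an engineer would, in place of code of your own. Each camera call takes 0.05 s, during which the arm holds its last target.

## Working session

There is one attempt and no reset: what is moved stays moved. The work goes in short steps, Python scripts to look and compute and a shell command to move; the robot and the scene stay as the last step left them, time stands still between calls to the robot, and variables do not carry over. Pictures are saved under pics/ and viewed, and the job is handed in when it is done.

```bash
ls; mkdir -p pics
cat > h.py <<'E'
import numpy as np, cv2
from bench import r
from scipy.spatial.transform import Rotation as R
def cam(name):
    i=r.camera_info(name)
    K=np.array([[i['fx'],0,i['cx']],[0,i['fy'],i['cy']],[0,0,1]])
    if 'mount' in i:
        s=r.read_state(); T=np.eye(4); T[:3,:3]=R.from_quat(s['eef_rot']).as_matrix(); T[:3,3]=s['ee_pos']
        Tc=T@np.array(i['mount'])
    else:
        M=cv2.Rodrigues(np.array(i['rvec'],float))[0]; Tc=np.eye(4); Tc[:3,:3]=M.T; Tc[:3,3]=-M.T@np.array(i['tvec'])
    return K,Tc
def ray(K,Tc,p):
    d=Tc[:3,:3]@np.linalg.inv(K)@np.array([p[1],p[0],1.]); return Tc[:3,3],d/np.linalg.norm(d)
def proj(K,Tc,X):
    q=K@(Tc[:3,:3].T@(np.asarray(X)-Tc[:3,3])); return q[1]/q[2],q[0]/q[2]
def tri(rs):
    A=np.zeros((3,3));b=np.zeros(3)
    for o,d in rs:
        P=np.eye(3)-np.outer(d,d);A+=P;b+=P@o
    X=np.linalg.solve(A,b); return X,[np.linalg.norm((np.eye(3)-np.outer(d,d))@(X-o)) for o,d in rs]
def atz(rr,z): o,d=rr; return o+d*(z-o[2])/d[2]
def snap(name,f): 
    c=cam(name); im=r.camera(name); cv2.imwrite('pics/'+f,im[:,:,::-1]); return c,im
E
python3 - <<'E'
from h import *
print(r.read_state())
for n in ['scene','top','wrist']:
    c,im=snap(n,n+'0.png'); print(n,c[0][0,0],c[1].round(3).tolist())
    for k in ['tongs_grip','tongs_ledge','dowel_center','pocket_mouth','socket_mouth','socket_floor','stand_top','jig_plate','pocket_block','tongs']:
        print(k,[( [round(x,1) for x in d['point']],round(d['confidence'],2)) for d in r.mark_of(n,k)[:3]])
E
```

```text
pics
{'time': 0.0, 'joint_positions': array([ 1.27938135,  0.33286473, -0.06473084,  1.46092892,  0.02164179,
        1.34991798, -0.08849545]), 'joint_vel': array([-2.78899066e-05,  2.34196309e-03,  2.96832107e-04, -8.27113520e-04,
       -5.02211378e-04, -1.40750017e-03,  1.63256422e-04]), 'joint_torque': array([ 1.85419826e-04, -6.23265052e+01,  2.51021079e-02, -3.89904284e+01,
       -6.13128114e-02,  3.98947927e-02,  1.72598598e-04]), 'ee_pos': array([ 0.16589996, -0.60221378,  0.2467644 ]), 'eef_rot': array([-0.70062485, -0.09526921,  0.7008274 , -0.09428442]), 'ft_force': array([0.42552015, 0.78870455, 0.27694718]), 'torque': array([0.0112454 , 0.02537472, 0.00084254]), 'width': 0.08716607235906602}
scene 521.5619676609964 [[0.751, -0.321, 0.578, -0.067], [-0.661, -0.346, 0.667, -0.54], [-0.014, -0.882, -0.471, 0.469], [0.0, 0.0, 0.0, 1.0]]
tongs_grip [([196.5, 168.6], 0.84), ([217.5, 405.0], 0.57)]
tongs_ledge [([199.1, 266.4], 0.74), ([232.0, 173.5], 0.69)]
dowel_center [([229.0, 334.5], 0.41)]
pocket_mouth [([190.4, 334.4], 0.72)]
socket_mouth [([198.2, 260.8], 0.58)]
socke
[... 430 characters left out ...]
e [([170.6, 362.4], 0.76), ([263.8, 220.1], 0.63)]
dowel_center []
pocket_mouth [([159.8, 289.2], 0.91)]
socket_mouth [([179.5, 222.5], 0.97), ([171.1, 221.5], 0.33), ([164.1, 363.6], 0.28)]
socket_floor [([181.8, 221.3], 0.91), ([181.3, 220.3], 0.47)]
stand_top [([163.9, 360.9], 0.57)]
jig_plate [([172.0, 218.8], 0.61)]
pocket_block [([169.5, 291.4], 0.55)]
tongs [([160.6, 364.4], 0.81), ([265.1, 211.9], 0.47)]
wrist 350.98082597091616 [[0.266, -0.935, -0.235, 0.23], [-0.964, -0.258, -0.065, -0.585], [0.0, 0.244, -0.97, 0.385], [0.0, 0.0, 0.0, 1.0]]
tongs_grip []
tongs_ledge []
dowel_center []
pocket_mouth []
socket_mouth []
socket_floor []
stand_top []
jig_plate []
pocket_block []
tongs []
```

View images.

View pics/scene0.png

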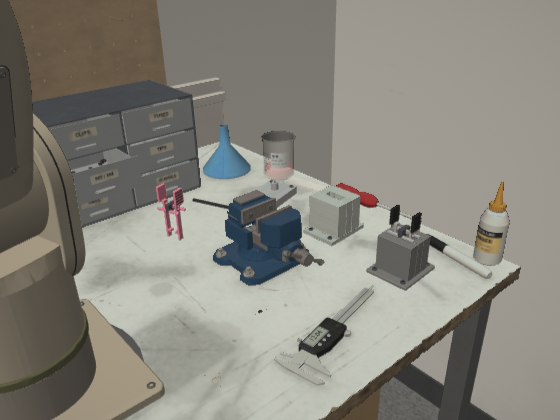

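View pics/top0.png

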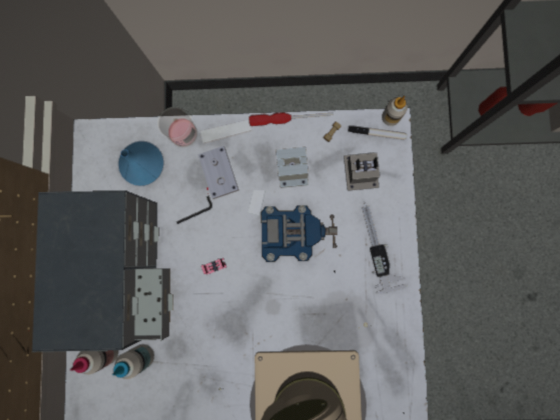

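Run:
```python
from h import *
s=cam('scene');t=cam('top')
P={'tongs_grip_real?':((217.5,405),(163.5,366.8)),'tongs_grip_other':((196.5,168.6),(268.2,212.2)),'pocket':((190.4,334.4),(159.8,289.2)),'sockm':((198.2,260.8),(179.5,222.5)),'stand':((234.2,404.1),(163.9,360.9)),'plate':((197.5,268.9),(172,218.8))}
for k,(a,b) in P.items():
    X,e=tri([ray(*s,a),ray(*t,b)]); print(k,X.round(4),np.round(e,4))
print(R.from_quat(r.read_state()['eef_rot']).as_matrix().round(3))
```

```text
tongs_grip_real? [ 0.5169 -0.14    0.0954] [0.0008 0.0008]
tongs_grip_other [0.3049 0.1931 0.0815] [0.001 0.001]
pocket [0.5349 0.024  0.0769] [0.0003 0.0003]
sockm [0.5029 0.1838 0.0152] [0.0047 0.0047]
stand [ 0.525  -0.1341  0.0603] [0.0009 0.0009]
plate [0.5256 0.192  0.0058] [0.0013 0.0013]
[[ 0.     0.266 -0.964]
 [-0.    -0.964 -0.266]
 [-1.     0.    -0.   ]]
```

```bash
python3 -m pendant '[{"translation":[2.5,3.3,0],"angular":[0,0,-1.1],"hand":1},{"translation":[2.5,3.3,0],"angular":[0,0,-1.1],"hand":1},{"translation":[2.5,3.3,0],"angular":[0,0,-1.1],"hand":1},{"translation":[2.5,3.3,0],"angular":[0,0,-1.1],"hand":1},{"translation":[2.5,3.3,0],"angular":[0,0,-1.1],"hand":1},{"translation":[2.5,3.3,0],"angular":[0,0,-1.1],"hand":1},{"translation":[2.5,3.3,0],"angular":[0,0,-1.1],"hand":1},{"translation":[2.5,3.3,0],"angular":[0,0,-1.1],"hand":1},{"translation":[2.5,3.3,0],"angular":[0,0,-1.1],"hand":1},{"translation":[2.5,3.3,0],"angular":[0,0,-1.1],"hand":1},{"translation":[2.5,3.3,0],"angular":[0,0,-1.1],"hand":1},{"translation":[2.5,3.3,0],"angular":[0,0,-1.1],"hand":1},{"translation":[2.5,3.3,0],"angular":[0,0,-1.1],"hand":1},{"translation":[2.5,3.3,0],"angular":[0,0,-1.1],"hand":1},{"translation":[0,0,0],"angular":[0,0,0],"hand":1},{"translation":[0,0,0],"angular":[0,0,0],"hand":1}]' 35
python3 - <<'E'
from h import *
c,im=snap('wrist','w1.png'); np.save('c1.npy',c[1])
print(r.read_state()['ee_pos'],r.read_state()['time'],R.from_quat(r.read_state()['eef_rot']).as_matrix().round(3)[:,1])
for k in ['tongs_grip','stand_top','tongs']:
        print(k,[( [round(x,1) for x in d['point']],round(d['confidence'],2)) for d in r.mark_of('wrist',k)[:3]])
E
```

```text
time: 3.25
ee_pos: [0.5164, -0.1397, 0.2475]
eef_rot: [-0.707, -0.001, 0.707, -0.001]
ft_force: [-0.8, -0.4, -0.6]
width: 0.0872
[ 0.51583681 -0.14092766  0.24744995] 3.3 [ 0. -1.  0.]
tongs_grip [([196.6, 279.9], 0.88)]
stand_top [([192.2, 279.2], 0.62), ([194.1, 279.6], 0.53)]
tongs [([197.9, 278.1], 0.85)]
```

View pics/w1.png

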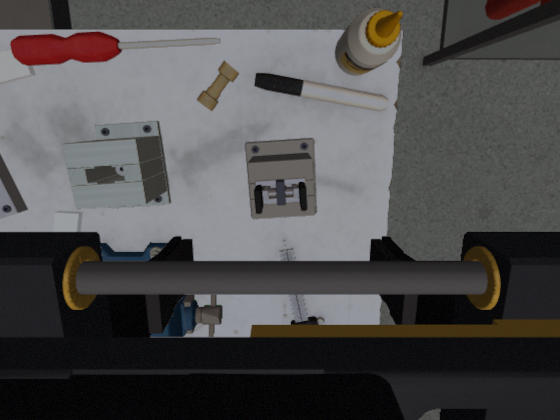

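Run:
```python
import cv2
im=cv2.imread('pics/w1.png'); cv2.imwrite('pics/w1z.png',cv2.resize(im[130:230,230:330],None,fx=6,fy=6,interpolation=cv2.INTER_CUBIC))
cv2.imwrite('pics/w1b.png',cv2.resize(im[110:220,50:180],None,fx=6,fy=5.4,interpolation=cv2.INTER_CUBIC))
```

```text
(no output)
```

View pics/w1z.png

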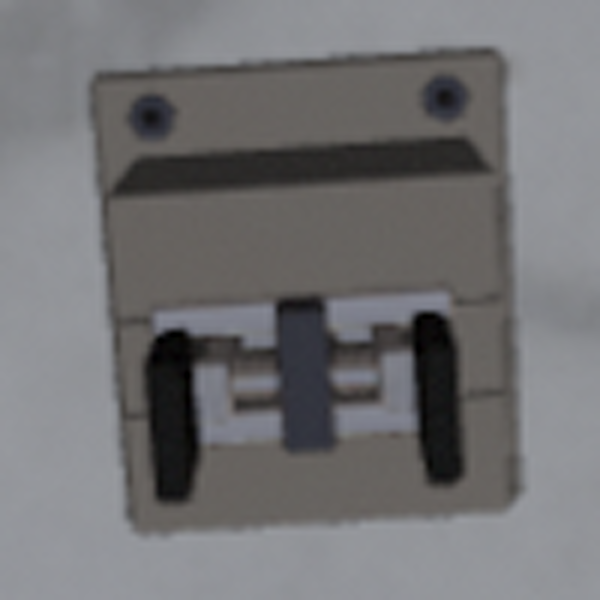

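View pics/w1b.png

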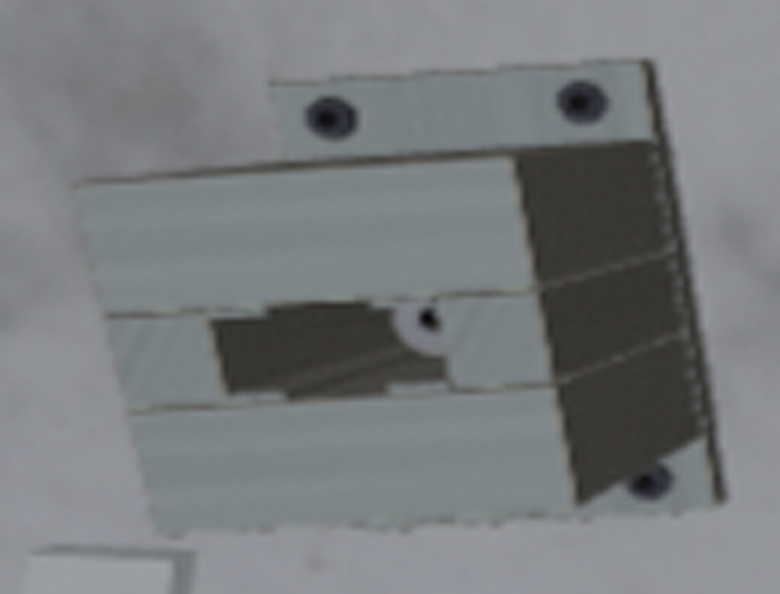

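Run:
```python
from h import *
K,T=cam('wrist');T=np.load('c1.npy')
def z(x,y): return (130+y/6,230+x/6)
for n,p,h in [('BL',(108,195),.064),('BR',(500,172),.064),('FL',(133,530),.064),('FR',(522,505),.064),('padL',(171,424),.107),('padR',(441,406),.107),('footL',(95,75),.006),('footR',(500,50),.006)]:
    print(n,atz(ray(K,T,z(*p)),h).round(4))
def b(x,y): return (110+y/5.4,50+x/6)
for n,p in [('mL',(212,320)),('mR1',(445,295)),('mBL',(228,395)),('mBR',(450,387)),('cBL',(78,185)),('cBR',(515,157)),('cFL',(160,533)),('cFR',(575,505))]:
    print(n,atz(ray(K,T,b(*p)),.070).round(4))
s=r.read_state()
i=np.array(r.camera_info('wrist')['mount']);print(i.round(3))
for d in (0.006,.025,.08,.14): 
    q=np.linalg.inv(i)@[d,0,0,1]; print(d,K@q[:3]/q[2])
```

```text
BL [ 0.5441 -0.1092  0.064 ]
BR [ 0.5477 -0.1687  0.064 ]
FL [ 0.4911 -0.112   0.064 ]
FR [ 0.4954 -0.1735  0.064 ]
padL [ 0.5183 -0.1211  0.107 ]
padR [ 0.5209 -0.1576  0.107 ]
footL [ 0.5583 -0.1019  0.006 ]
footR [ 0.5629 -0.1735  0.006 ]
mL [0.5383 0.0368 0.07  ]
mR1 [0.5426 0.0014 0.07  ]
mBL [0.5257 0.036  0.07  ]
mBR [0.5271 0.0023 0.07  ]
cBL [0.5605 0.0536 0.07  ]
cBR [ 0.5652 -0.0113  0.07  ]
cFL [0.5017 0.0497 0.07  ]
cFR [ 0.5068 -0.0148  0.07  ]
[[-0.    -0.244  0.97  -0.137]
 [ 1.     0.     0.    -0.   ]
 [-0.     0.97   0.244 -0.066]
 [ 0.     0.     0.     1.   ]]
0.006 [281.75656288 273.99068351   1.        ]
0.025 [281.67681509 257.51544605   1.        ]
0.08 [281.51900451 224.91307791   1.        ]
0.14 [281.41421337 203.26409208   1.        ]
```

```bash
python3 -m pendant '[{"translation":[0.15,0,-3.2],"angular":[0,0,2],"hand":1},{"translation":[0.2,0.1,-3.3],"angular":[0,0,1.9],"hand":1},{"translation":[0,0,0],"angular":[0,0,0],"hand":1},{"translation":[0,0,0],"angular":[0,0,0],"hand":1}]' 35
python3 - <<'E'
from h import *
c,im=snap('wrist','w2.png'); np.save('c2.npy',c[1])
s=r.read_state();print(s['ee_pos'],s['time'],s['ft_force'])
a=[r.mark_of('wrist','tongs_grip')]; print(a,r.find_in('wrist','tongs_grip'),r.mark_of('wrist','stand_top'))
cv2.imwrite('pics/w2z.png',cv2.resize(im[170:270,230:330,::-1],None,fx=6,fy=6,interpolation=cv2.INTER_CUBIC))
E
```

```text
time: 3.85
ee_pos: [0.5192, -0.1402, 0.1832]
eef_rot: [-0.707, -0.023, 0.707, -0.023]
ft_force: [-0.0, -0.1, 0.9]
width: 0.087
[ 0.51992493 -0.1401779   0.1841521 ] 3.9 [0.59908434 0.40530529 0.10249935]
[[{'point': [221.0, 276.6], 'confidence': 0.65}]] [] [{'point': [212.1, 278.8], 'confidence': 0.55}]
```

View pics/w2z.png

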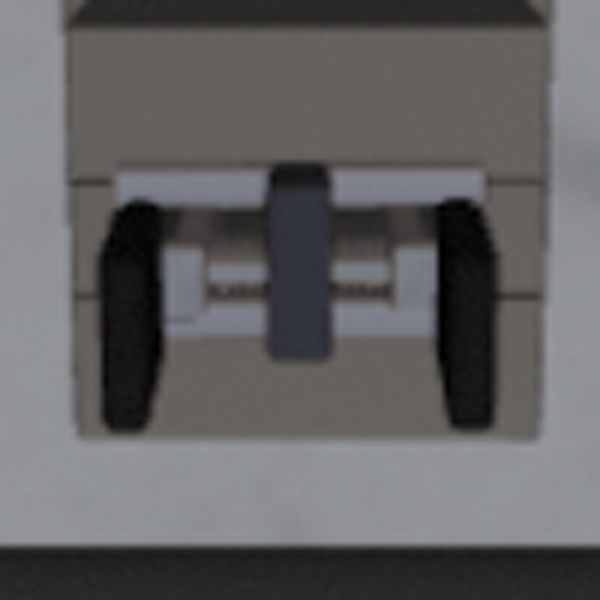

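Run:
```python
from h import *
K,_=cam('wrist');T1=np.load('c1.npy');T=np.load('c2.npy')
def z(x,y): return (170+y/6,230+x/6)
def z1(x,y): return (130+y/6,230+x/6)
P={}
for n,p,h in [('BL',(69,25),.064),('BR',(548,25),.064),('FL',(80,437),.064),('FR',(540,437),.064),('padLfront',(128,430),.107),('padRfront',(470,430),.107),('collBL',(117,165),.068),('collBR',(486,165),.068)]:
    P[n]=atz(ray(K,T,z(*p)),h);print(n,P[n].round(4))
print((P['BL']+P['BR']+P['FL']+P['FR'])/4)
u=(R.from_euler('z',3.9,degrees=True).as_matrix()@[1,0,0])
print('grip',(P['padLfront']+P['padRfront'])/2+.01*u,'coll',(P['collBL']+P['collBR'])/2-.011*u)
for n,a,b in [('padLf',(173,500),(128,430)),('padRf',(444,483),(470,430)),('FR',(522,505),(540,437)),('FL',(133,530),(80,437))]:
    print(n,tri([ray(K,T1,z1(*a)),ray(K,T,z(*b))]))
```

```text
BL [ 0.5442 -0.109   0.064 ]
BR [ 0.5481 -0.1677  0.064 ]
FL [ 0.4908 -0.1126  0.064 ]
FR [ 0.4948 -0.1717  0.064 ]
padLfront [ 0.5079 -0.1215  0.107 ]
padRfront [ 0.5103 -0.1581  0.107 ]
collBL [ 0.5279 -0.116   0.068 ]
collBR [ 0.5309 -0.1612  0.068 ]
[ 0.51947897 -0.14023619  0.064     ]
grip [ 0.5190653  -0.13909057  0.107     ] coll [ 0.51846434 -0.13935535  0.068     ]
padLf (array([ 0.50719733, -0.12123754,  0.10516059]), [np.float64(0.0001321403029479743), np.float64(0.00013214030294799906)])
padRf (array([ 0.50975151, -0.15826061,  0.10538014]), [np.float64(4.1173352038025826e-05), np.float64(4.1173352038006534e-05)])
FR (array([ 0.49455726, -0.17280223,  0.06232284]), [np.float64(0.0009540718149543516), np.float64(0.0009540718149543851)])
FL (array([ 0.49204003, -0.11257822,  0.06723625]), [np.float64(0.0002603218389504878), np.float64(0.00026032183895045115)])
```

```bash
python3 -m pendant '[{"translation":[0,0,-2.2],"angular":[0,0,0],"hand":0.4},{"translation":[-0.05,0.05,-2.5],"angular":[0,0,0],"hand":0.4},{"translation":[0,0,-2.5],"angular":[0,0,0],"hand":0.4},{"translation":[0,0,-1],"angular":[0,0,0],"hand":0.4},{"translation":[0,0,0],"angular":[0,0,0],"hand":0.2},{"translation":[0,0,0],"angular":[0,0,0],"hand":0.1},{"translation":[0,0,0],"angular":[0,0,0],"hand":0.0},{"translation":[0,0,0],"angular":[0,0,0],"hand":-0.126},{"translation":[0,0,0],"angular":[0,0,0],"hand":-0.126},{"translation":[0,0,0],"angular":[0,0,0],"hand":-0.126},{"translation":[0,0,0],"angular":[0,0,0],"hand":-0.126}]' 35
python3 - <<'E'
from h import *
c,im=snap('wrist','w3.png')
s=r.read_state();print(s['ee_pos'],s['time'],s['ft_force'],s['width'])
E
```

```text
time: 5.15
ee_pos: [0.5197, -0.1393, 0.1016]
eef_rot: [0.707, 0.024, -0.706, 0.024]
ft_force: [-0.9, -0.1, 7.3]
width: 0.0387
[ 0.51964697 -0.13927046  0.10158689] 5.2 [-1.1145652   0.33572541  5.73521681] 0.0386946516585313
```

View pics/w3.png

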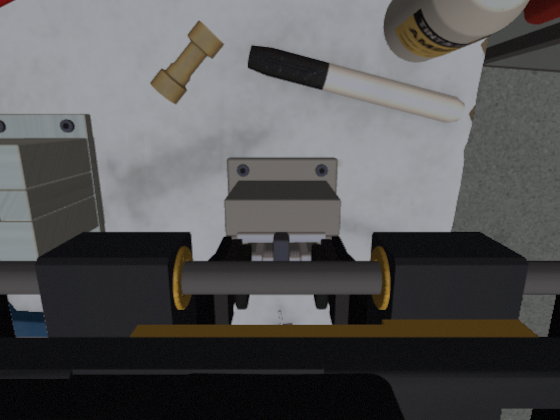

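```bash
python3 -m pendant '[{"translation":[0,0,0.3],"angular":[0,0,0],"hand":-0.126},{"translation":[0,0,1],"angular":[0,0,0],"hand":-0.126},{"translation":[0,0,2],"angular":[0,0,0],"hand":-0.126},{"translation":[0,0,2.5],"angular":[0,0,0],"hand":-0.126},{"translation":[0,0,2.5],"angular":[0,0,0],"hand":-0.126},{"translation":[0,0,1.7],"angular":[0,0,0],"hand":-0.126},{"translation":[0,1,0],"angular":[0,0,0],"hand":-0.126},{"translation":[-0.4,2.5,0],"angular":[0,0,0],"hand":-0.126},{"translation":[-0.4,3.0,0],"angular":[0,0,0],"hand":-0.126},{"translation":[-0.4,3.0,0],"angular":[0,0,0],"hand":-0.126},{"translation":[-0.4,3.0,0],"angular":[0,0,0],"hand":-0.126},{"translation":[-0.2,2.3,0],"angular":[0,0,0],"hand":-0.126},{"translation":[0,1,0],"angular":[0,0,0],"hand":-0.126},{"translation":[0,0,0],"angular":[0,0,0],"hand":-0.126},{"translation":[0,0,0],"angular":[0,0,0],"hand":-0.126}]' 35
python3 - <<'E'
from h import *
c,im=snap('wrist','w4.png');np.save('c4.npy',c[1])
s=r.read_state();print(s['ee_pos'],s['time'],s['ft_force'],s['width'],c[1][:3,3])
cv2.imwrite('pics/w4z.png',cv2.resize(im[140:290,190:370,::-1],None,fx=4.4,fy=4,interpolation=cv2.INTER_CUBIC))
print(r.mark_of('wrist','pocket_mouth'),r.mark_of('wrist','dowel_center'),r.mark_of('wrist','tongs_ledge'))
c,im=snap('scene','s4.png');np.save('c4.npy',c[1])
E
```

```text
time: 6.7
ee_pos: [0.501, 0.0179, 0.2002]
eef_rot: [-0.707, -0.024, 0.707, -0.024]
ft_force: [0.2, -1.3, -1.5]
width: 0.0382
[0.50103584 0.01749969 0.2002602 ] 6.75 [ 0.02489227  0.06057064 -1.46201584] 0.03825051047411225 [0.56736113 0.02274728 0.33733884]
[{'point': [165.4, 281.1], 'confidence': 0.67}] [{'point': [156.4, 278.8], 'confidence': 0.54}] [{'point': [227.2, 281.1], 'confidence': 0.82}]
```

View pics/w4.png

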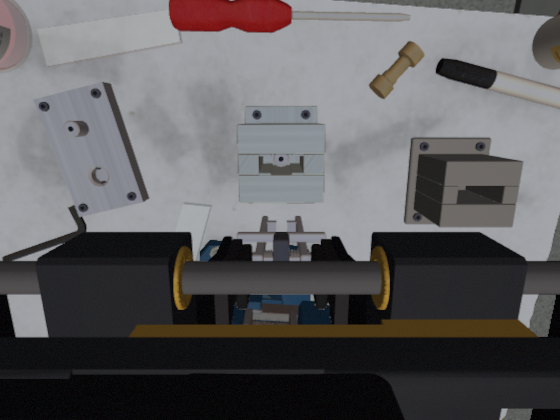

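View pics/s4.png

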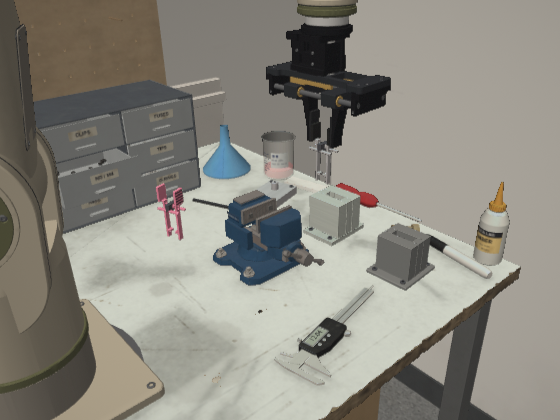

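Run:
```python
import cv2
from h import *
np.save('c4.npy',cam('wrist')[1])
im=cv2.imread('pics/w4.png')
cv2.imwrite('pics/w4a.png',cv2.resize(im[115:215,230:332],None,fx=6,fy=6,interpolation=cv2.INTER_CUBIC))
cv2.imwrite('pics/w4c.png',cv2.resize(im[205:285,240:322],None,fx=7,fy=7,interpolation=cv2.INTER_CUBIC))
cv2.imwrite('pics/w4p.png',cv2.resize(im[80:220,35:155],None,fx=4,fy=4,interpolation=cv2.INTER_CUBIC))
```

```text
(no output)
```

View pics/w4a.png

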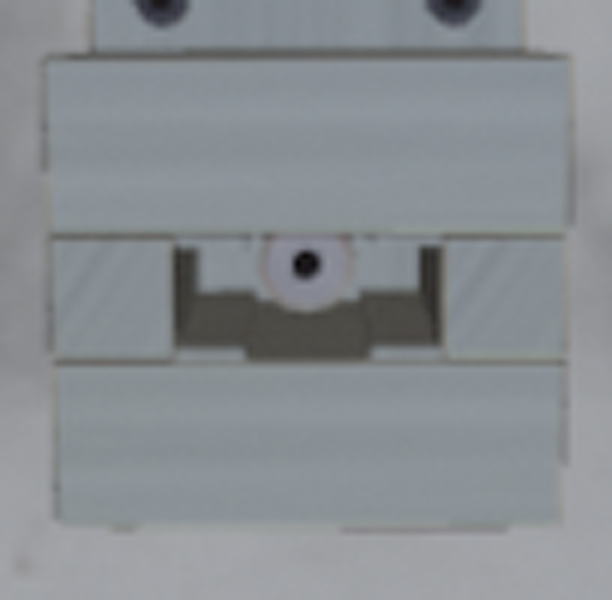

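View pics/w4c.png

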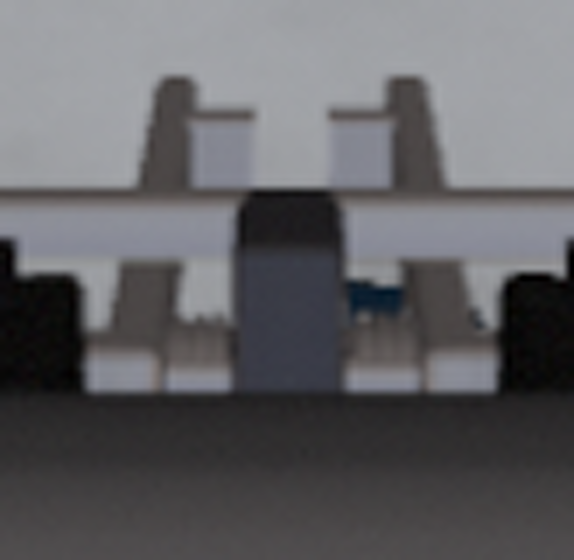

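View pics/w4p.png

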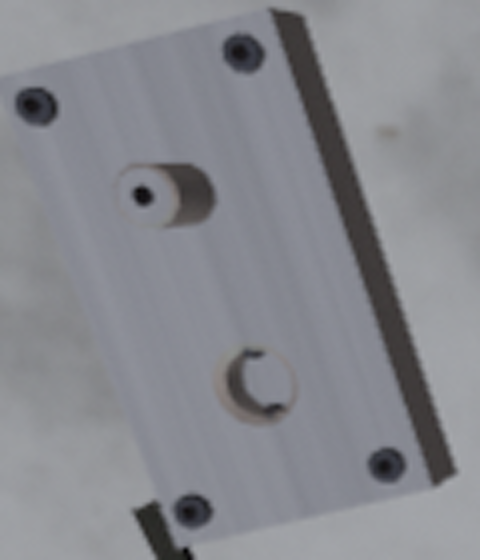

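Run:
```python
from h import *
K,_=cam('wrist');T=np.load('c4.npy')
def z(x,y): return (115+y/6,230+x/6)
P={}
for n,p,h in [('BL',(46,55),.07),('BR',(570,55),.07),('FL',(55,521),.07),('FR',(564,521),.07),('sBL',(173,236),.07),('sBR',(443,236),.07),('sFL',(173,347),.07),('sFR',(443,347),.07),('nF',(308,362),.07),('dow',(305,264),.034)]:
    P[n]=atz(ray(K,T,z(*p)),h);print(n,P[n].round(4))
print((P['BL']+P['BR']+P['FL']+P['FR'])/4,(P['sBL']+P['sBR']+P['sFL']+P['sFR'])/4)
print('yaws',[np.degrees(np.arctan2(*(P[a]-P[b])[:2])) for a,b in [('BL','BR'),('FL','FR'),('sBL','sBR')]])
yaw=3.9
for c in [(177,80),(406,80)]:
    print('tip +x lower edge',atz(ray(K,T,(205+c[1]/7,240+c[0]/7)),.1076))
for c in [(255,112),(330,112)]:
    print('ledge +x lower edge?',atz(ray(K,T,(205+c[1]/7,240+c[0]/7)),.1076+.012))
m=np.array([list(map(float,r.read_state()['ee_pos']))]);print(m)
c=R.from_quat(r.read_state()['eef_rot']).as_matrix();print(c.round(4))
def p(x,y): return (80+y/4,35+x/4)
for n,q,h in [('sock',(257,386),.016),('fixdowtop',(143,196),.032),('TR',(272,8),.016),('BR',(435,487),.016),('BL',(190,545),.016),('s1',(36,105),.016),('s2',(244,52),.016),('s3',(387,464),.016),('s4',(192,511),.016)]:
    print(n,atz(ray(K,T,p(*q)),h).round(4))
```

```text
BL [0.5614 0.0546 0.07  ]
BR [ 0.5657 -0.0101  0.07  ]
FL [0.5023 0.0512 0.07  ]
FR [ 0.5067 -0.0151  0.07  ]
sBL [0.5402 0.0377 0.07  ]
sBR [0.5425 0.0037 0.07  ]
sFL [0.5262 0.037  0.07  ]
sFR [0.5285 0.0026 0.07  ]
nF [0.5254 0.0197 0.07  ]
dow [0.5339 0.0206 0.034 ]
[0.53404375 0.02014594 0.07      ] [0.53434619 0.02026567 0.07      ]
yaws [np.float64(-3.839095985832578), np.float64(-3.8336228322143038), np.float64(-3.837039970762892)]
tip +x lower edge [0.50243246 0.02909936 0.1076    ]
tip +x lower edge [0.50392007 0.00689302 0.1076    ]
ledge +x lower edge? [0.50323842 0.02140401 0.1196    ]
ledge +x lower edge? [0.5037017  0.01448778 0.1196    ]
[[0.50107697 0.01798006 0.20046346]]
[[-2.000e-04  6.650e-02 -9.978e-01]
 [-1.000e-04 -9.978e-01 -6.650e-02]
 [-1.000e+00  1.000e-04  2.000e-04]]
sock [0.5046 0.1869 0.016 ]
fixdowtop [0.5471 0.2005 0.032 ]
TR [0.5879 0.1788 0.016 ]
BR [0.4832 0.1465 0.016 ]
BL [0.4651 0.205  0.016 ]
s1 [0.5641 0.2317 0.016 ]
s2 [0.5784 0.1854 0.016 ]
s3 [0.488  0.1576 0.016 ]
s4 [0.4735 0.204  0.016 ]
```

```bash
python3 -m pendant '[{"translation":[1,0.1,-0.5],"angular":[0,0,0],"hand":-0.126},{"translation":[1.5,0.14,-1],"angular":[0,0,0],"hand":-0.126},{"translation":[0.95,0,-1],"angular":[0,0,0],"hand":-0.126},{"translation":[0,0,-0.5],"angular":[0,0,0],"hand":-0.126},{"translation":[0,0,0],"angular":[0,0,0],"hand":-0.126},{"translation":[0,0,0],"angular":[0,0,0],"hand":-0.126}]' 35
python3 - <<'E'
from h import *
c,im=snap('wrist','w5.png');np.save('c5.npy',c[1])
s=r.read_state();print(s['ee_pos'],s['time'],s['ft_force'],s['width'])
a=cv2.resize(im[165:285,220:342,::-1],None,fx=6,fy=5,interpolation=cv2.INTER_CUBIC);cv2.imwrite('pics/w5a.png',a)
c,im=snap('scene','s5.png')
cv2.imwrite('pics/s5a.png',cv2.resize(im[130:250,280:400,::-1],None,fx=5,fy=5,interpolation=cv2.INTER_CUBIC))
E
```

```text
time: 7.55
ee_pos: [0.5353, 0.0213, 0.1707]
eef_rot: [-0.707, -0.024, 0.707, -0.024]
ft_force: [-0.1, 0.3, -0.5]
width: 0.0382
[0.5354473  0.02130598 0.17096574] 7.6 [ 0.26633558 -0.01605992 -0.73791634] 0.03821140170326573
```

View pics/w5a.png

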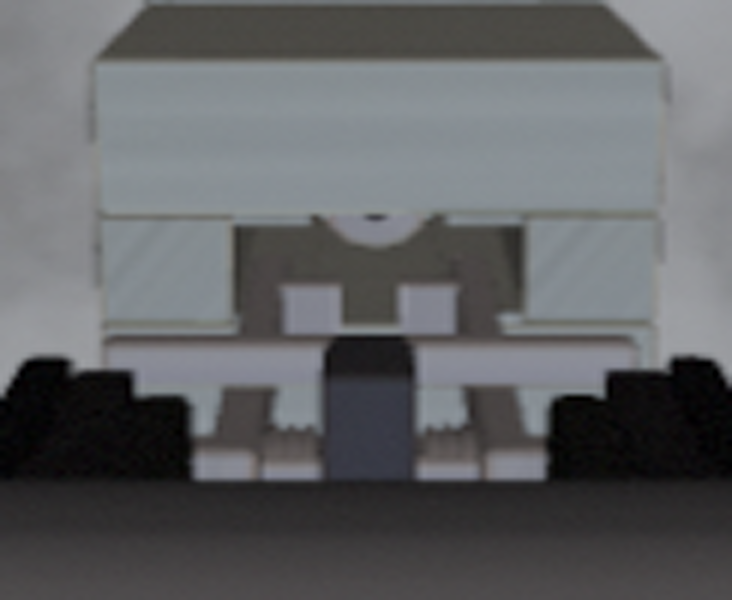

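View pics/s5a.png

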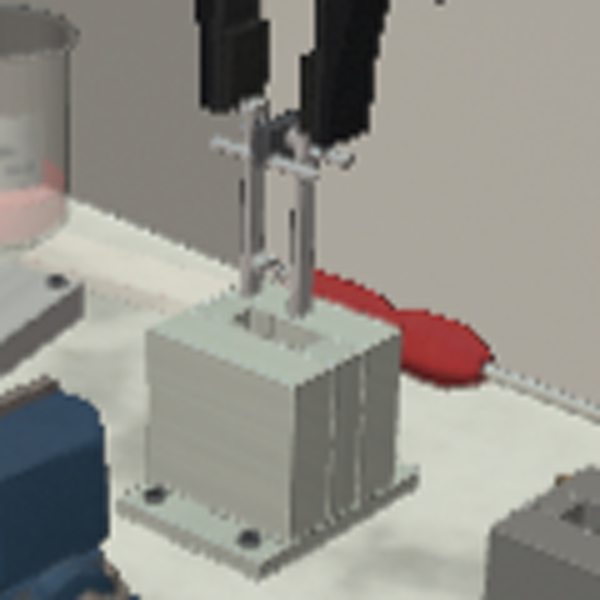

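Run:
```python
from h import *
s=cam('scene'); w=cam('wrist')
Rz=R.from_euler('z',3.85,degrees=True).as_matrix()
pm=np.array([.5342,.0202,.07])
def sc(p): return [(round((p[1]-280)*5),round((p[0]-130)*5))]
def wc(p): return [(round((p[1]-220)*6),round((p[0]-165)*5))]
print('slot')
for q in [(-.0065,-.017,0),(.0065,-.017,0),(.0065,.017,0),(-.0065,.017,0)]: print(q,sc(proj(*s,pm+Rz@q)),wc(proj(*w,pm+Rz@q)))
for dx in (0,-.002):
  for dz in (-.0926,-.090):
    g=np.array([.5353+dx,.0213,.1707+dz])
    print(dx,dz)
    for n,q in [('R out -x',(-.0045,-.013,0)),('R in -x',(-.0045,-.009,0)),('L in -x',(-.0045,.009,0)),('L out -x',(-.0045,.013,0)),('tip+xL',(.0045,.013,0)),('ledge+x low',(.0045,.003,.012))]: print(n,sc(proj(*s,g+Rz@q)),wc(proj(*w,g+Rz@q)))
```

```text
slot
(-0.0065, -0.017, 0) [(303, 345)] [(520, 310)]
(0.0065, -0.017, 0) [(327, 333)] [(522, 221)]
(0.0065, 0.017, 0) [(252, 304)] [(231, 221)]
(-0.0065, 0.017, 0) [(228, 316)] [(233, 310)]
0 -0.0926
R out -x [(298, 316)] [(482, 306)]
R in -x [(289, 313)] [(447, 306)]
L in -x [(250, 298)] [(289, 305)]
L out -x [(241, 294)] [(254, 305)]
tip+xL [(258, 286)] [(253, 242)]
ledge+x low [(280, 263)] [(341, 266)]
0 -0.09
R out -x [(299, 310)] [(483, 311)]
R in -x [(290, 306)] [(448, 311)]
L in -x [(250, 291)] [(289, 311)]
L out -x [(241, 288)] [(253, 311)]
tip+xL [(258, 280)] [(252, 247)]
ledge+x low [(281, 256)] [(340, 272)]
-0.002 -0.0926
R out -x [(294, 318)] [(481, 319)]
R in -x [(285, 315)] [(446, 319)]
L in -x [(245, 299)] [(288, 319)]
L out -x [(237, 296)] [(253, 319)]
tip+xL [(254, 288)] [(252, 256)]
ledge+x low [(276, 265)] [(339, 281)]
-0.002 -0.09
R out -x [(295, 311)] [(482, 325)]
R in -x [(286, 308)] [(446, 325)]
L in -x [(246, 293)] [(288, 325)]
L out -x [(237, 289)] [(252, 325)]
tip+xL [(254, 281)] [(251, 261)]
ledge+x low [(277, 258)] [(339, 287)]
```

Run:
```python
from h import *
from scipy.optimize import least_squares
K,_=cam('wrist');Rz=R.from_euler('z',3.82,degrees=True)
T4=np.load('c4.npy');T5=np.load('c5.npy')
tcp4=np.array([.5010,.0178,.2003]);tcp5=np.array([.5354,.0213,.1708])
# obs: (T,tcp,model pt, row)
obs=[(T4,tcp4,(.0045,0,-.084),205+78/7),(T4,tcp4,(.0045,0,-.072),205+110/7),(T4,tcp4,(.011,0,-.029),205+188/7),(T5,tcp5,(.0045,0,-.072),165+283/5),(T5,tcp5,(.011,0,-.029),165+336/5)]
def f(p,full=False):
    dx,dz,t=p;e=[]
    for T,tc,m,row in obs:
        X=tc+Rz.apply(np.array([dx,0,-.006+dz])+R.from_euler('y',t,degrees=True).apply(m))
        e.append(proj(K,T,X)[0]-row)
    return np.array(e)
for t in (None,0):
    if t is None: s=least_squares(f,[0,0,0],x_scale=[.001,.001,1]);print(s.x,s.fun)
    else: s=least_squares(lambda p:f([p[0],p[1],0]),[0,0],x_scale=[.001,.001]);print(s.x,s.fun)
for t in (1,2): 
    s=least_squares(lambda p:f([p[0],-.002,p[1]]),[0,0],x_scale=[.001,1]);print(s.x,s.fun)
```

```text
[0.00191387 0.00797951 0.74233148] [ 0.04105015  0.47119277  0.23036807 -0.51982633 -0.22154566]
[-0.00369439 -0.00806601] [ 0.11470211  0.41696765  0.23851722 -0.56700919 -0.204276  ]
[-0.00157123  0.28456028] [ 0.09115755  0.43860186  0.23266692 -0.54791276 -0.21338288]
[-0.00157123  0.28456028] [ 0.09115755  0.43860186  0.23266692 -0.54791276 -0.21338288]
```

```bash
python3 -m pendant '[{"translation":[0.08,-0.1,0],"angular":[0,0,0],"hand":-0.126},{"translation":[0,0,-0.5],"angular":[0,0,0],"hand":-0.126},{"translation":[0,0,-0.4],"angular":[0,0,0],"hand":-0.126}]' 35; python3 -m pendant '[{"translation":[0,0,-0.3],"angular":[0,0,0],"hand":-0.126},{"translation":[0,0,-0.3],"angular":[0,0,0],"hand":-0.126}]'; python3 -m pendant '[{"translation":[0,0,-0.4],"angular":[0,0,0],"hand":-0.126},{"translation":[0,0,-0.4],"angular":[0,0,0],"hand":-0.126}]'
python3 - <<'E'
from h import *
c,im=snap('wrist','w6.png')
a=cv2.resize(im[165:285,220:342,::-1],None,fx=6,fy=5,interpolation=cv2.INTER_CUBIC);cv2.imwrite('pics/w6a.png',a)
c,im=snap('scene','s6.png')
cv2.imwrite('pics/s6a.png',cv2.resize(im[130:250,280:400,::-1],None,fx=5,fy=5,interpolation=cv2.INTER_CUBIC))
E
```

```text
time: 7.95
ee_pos: [0.5363, 0.0202, 0.1613]
eef_rot: [0.707, 0.024, -0.707, 0.024]
ft_force: [0.5, 0.5, -1.2]
width: 0.0379
time: 8.15
ee_pos: [0.5362, 0.0203, 0.1551]
eef_rot: [-0.707, -0.024, 0.707, -0.024]
ft_force: [-0.1, 0.3, -1.1]
width: 0.0384
time: 8.35
ee_pos: [0.5363, 0.0204, 0.1472]
eef_rot: [0.707, 0.024, -0.707, 0.024]
ft_force: [0.2, -0.5, -2.4]
width: 0.0382
```

View pics/w6a.png

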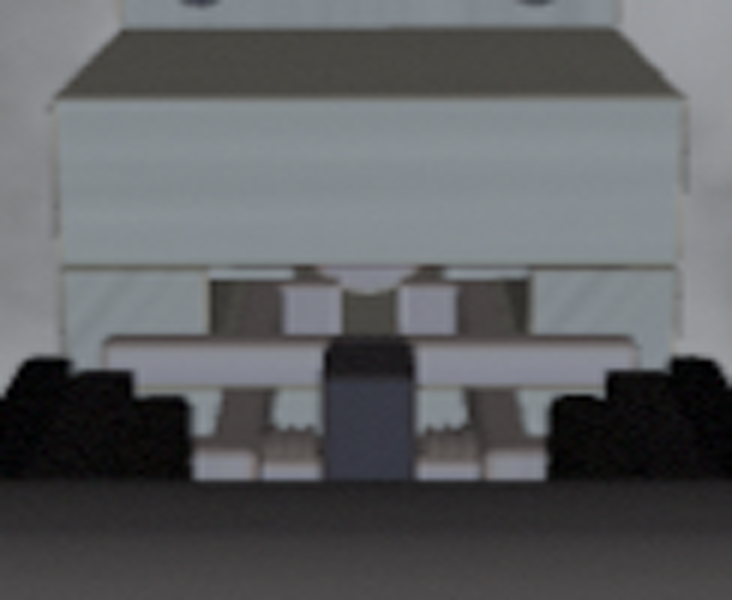

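View pics/s6a.png

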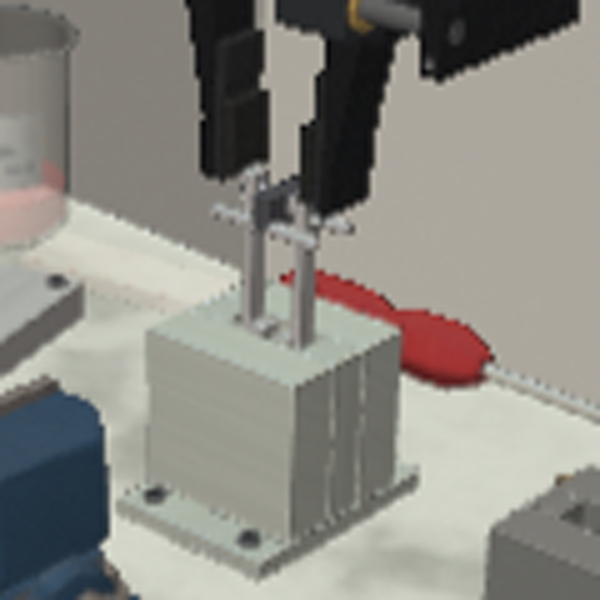

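```bash
python3 -m pendant '[{"translation":[0,0,-0.5],"angular":[0,0,0],"hand":-0.126},{"translation":[0,0,-0.5],"angular":[0,0,0],"hand":-0.126}]'; python3 -m pendant '[{"translation":[0,0,-0.4],"angular":[0,0,0],"hand":-0.126},{"translation":[0,0,-0.4],"angular":[0,0,0],"hand":-0.126}]';python3 -m pendant '[{"translation":[0,0,-0.3],"angular":[0,0,0],"hand":-0.126},{"translation":[0,0,-0.3],"angular":[0,0,0],"hand":-0.126}]'
```

```text
time: 8.65
ee_pos: [0.5364, 0.0203, 0.1373]
eef_rot: [0.707, 0.024, -0.707, 0.024]
ft_force: [0.4, 0.2, -1.7]
width: 0.0381
time: 8.85
ee_pos: [0.5362, 0.0203, 0.1291]
eef_rot: [-0.707, -0.024, 0.707, -0.024]
ft_force: [0.7, -0.6, -1.9]
width: 0.0384
time: 9.05
ee_pos: [0.5363, 0.0203, 0.1233]
eef_rot: [-0.707, -0.024, 0.707, -0.024]
ft_force: [-0.2, -0.2, -1.3]
width: 0.0381
```

```bash
S='x'; python3 -m pendant '[{"translation":[0,0,-0.2],"angular":[0,0,0],"hand":-0.126},{"translation":[0,0,-0.2],"angular":[0,0,0],"hand":-0.126}]';python3 -m pendant '[{"translation":[0,0,-0.1],"angular":[0,0,0],"hand":-0.126},{"translation":[0,0,-0.1],"angular":[0,0,0],"hand":-0.126}]';python3 -m pendant '[{"translation":[0,0,-0.1],"angular":[0,0,0],"hand":-0.126},{"translation":[0,0,0],"angular":[0,0,0],"hand":-0.126}]'
```

```text
time: 9.25
ee_pos: [0.5363, 0.0203, 0.1194]
eef_rot: [0.707, 0.024, -0.707, 0.024]
ft_force: [-0.9, 0.2, -1.3]
width: 0.0384
time: 9.45
ee_pos: [0.5364, 0.0203, 0.1176]
eef_rot: [0.707, 0.024, -0.707, 0.024]
ft_force: [-0.7, -0.4, -1.3]
width: 0.0382
time: 9.65
ee_pos: [0.5363, 0.0203, 0.1165]
eef_rot: [-0.707, -0.024, 0.707, -0.024]
ft_force: [-0.8, 0.8, -1.2]
width: 0.0381
```

```bash
for i in 1; do :; done; python3 -m pendant '[{"translation":[0,0,-0.07],"angular":[0,0,0],"hand":-0.126},{"translation":[0,0,0],"angular":[0,0,0],"hand":-0.126}]';python3 -m pendant '[{"translation":[0,0,-0.06],"angular":[0,0,0],"hand":-0.126},{"translation":[0,0,0],"angular":[0,0,0],"hand":-0.126}]'
```

```text
time: 9.85
ee_pos: [0.5363, 0.0203, 0.1158]
eef_rot: [-0.707, -0.024, 0.707, -0.024]
ft_force: [1.2, -0.0, -1.6]
width: 0.0383
time: 10.05
ee_pos: [0.5363, 0.0203, 0.1152]
eef_rot: [0.707, 0.024, -0.707, 0.024]
ft_force: [-0.6, 0.2, -0.7]
width: 0.0385
```

```bash
python3 -m pendant '[{"translation":[0,0,-0.05],"angular":[0,0,0],"hand":-0.126},{"translation":[0,0,0],"angular":[0,0,0],"hand":-0.126}]'
```

```text
time: 10.25
ee_pos: [0.5363, 0.0203, 0.1147]
eef_rot: [0.707, 0.024, -0.707, 0.024]
ft_force: [0.4, 1.0, -1.1]
width: 0.0381
```

```bash
python3 -m pendant '[{"translation":[0,0,-0.05],"angular":[0,0,0],"hand":-0.126},{"translation":[0,0,0],"angular":[0,0,0],"hand":-0.126}]'
python3 - <<'E'
from h import *
c,im=snap('wrist','w7.png')
a=cv2.resize(im[165:285,220:342,::-1],None,fx=6,fy=5,interpolation=cv2.INTER_CUBIC);cv2.imwrite('pics/w7a.png',a)
c,im=snap('scene','s7.png')
cv2.imwrite('pics/s7a.png',cv2.resize(im[130:250,280:400,::-1],None,fx=5,fy=5,interpolation=cv2.INTER_CUBIC))
E
```

```text
time: 10.45
ee_pos: [0.5366, 0.0204, 0.1146]
eef_rot: [0.707, 0.024, -0.706, 0.024]
ft_force: [-0.5, 0.5, 2.6]
width: 0.0383
```

View pics/s7a.png

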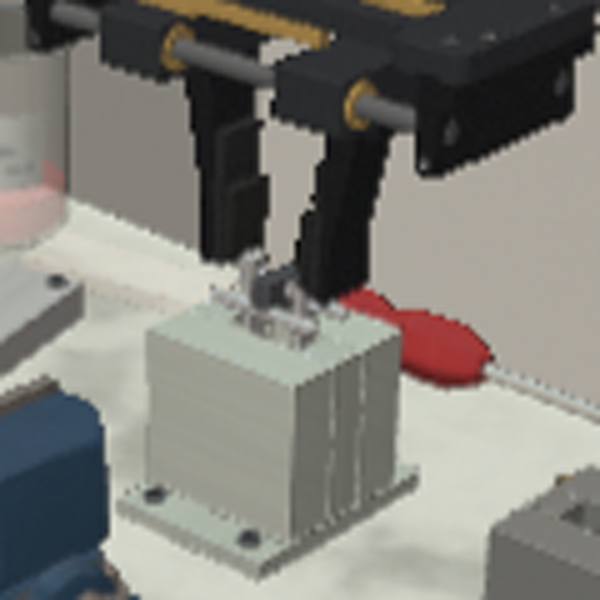

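```bash
python3 -m pendant '[{"translation":[0,0,0.2],"angular":[0,0,0],"hand":-0.126},{"translation":[0,0,0],"angular":[0,0,0],"hand":-0.16},{"translation":[0,0,0],"angular":[0,0,0],"hand":-0.19},{"translation":[0,0,0],"angular":[0,0,0],"hand":-0.21}]' 35;  python3 -m pendant '[{"translation":[0,0,0],"angular":[0,0,0],"hand":-0.23},{"translation":[0,0,0],"angular":[0,0,0],"hand":-0.25}]' 35
```

```text
time: 10.95
ee_pos: [0.5362, 0.0203, 0.1161]
eef_rot: [-0.707, -0.024, 0.707, -0.024]
ft_force: [-0.3, 0.6, -2.1]
width: 0.0353
time: 11.15
ee_pos: [0.5362, 0.0204, 0.1162]
eef_rot: [-0.707, -0.024, 0.707, -0.024]
ft_force: [0.0, 0.5, -1.3]
width: 0.0334
```

```bash
python3 -m pendant '[{"translation":[0,0,0],"angular":[0,0,0],"hand":-0.3},{"translation":[0,0,0],"angular":[0,0,0],"hand":-0.4},{"translation":[0,0,0],"angular":[0,0,0],"hand":-0.4}]' 35;  python3 -m pendant '[{"translation":[0,0,0.1],"angular":[0,0,0],"hand":-0.5},{"translation":[0,0,0.2],"angular":[0,0,0],"hand":-0.5},{"translation":[0,0,0.3],"angular":[0,0,0],"hand":-0.5}]' 35
```

```text
time: 11.45
ee_pos: [0.5363, 0.0204, 0.1163]
eef_rot: [-0.707, -0.024, 0.707, -0.024]
ft_force: [-0.5, -0.2, -1.6]
width: 0.0318
time: 11.75
ee_pos: [0.5362, 0.0203, 0.1224]
eef_rot: [-0.707, -0.024, 0.707, -0.024]
ft_force: [-0.1, -0.0, -1.2]
width: 0.0317
```

```bash
python3 -m pendant '[{"translation":[0,0,1],"angular":[0,0,0],"hand":-0.5},{"translation":[0,0,1.5],"angular":[0,0,0],"hand":-0.5},{"translation":[0,0,2],"angular":[0,0,0],"hand":-0.5},{"translation":[0,0,2],"angular":[0,0,0],"hand":-0.5},{"translation":[0,0,1],"angular":[0,0,0],"hand":-0.5},{"translation":[0,0,0],"angular":[0,0,0],"hand":-0.5}]' 35
python3 - <<'E'
from h import *
c,im=snap('wrist','w8.png');np.save('c8.npy',c[1])
print(r.read_state()['ee_pos'])
a=cv2.resize(im[165:285,220:342,::-1],None,fx=6,fy=5,interpolation=cv2.INTER_CUBIC);cv2.imwrite('pics/w8a.png',a)
c,im=snap('scene','s8.png')
cv2.imwrite('pics/s8a.png',cv2.resize(im[100:220,280:400,::-1],None,fx=5,fy=5,interpolation=cv2.INTER_CUBIC))
E
```

```text
time: 12.35
ee_pos: [0.5372, 0.0205, 0.1993]
eef_rot: [0.708, 0.024, -0.706, 0.024]
ft_force: [-0.5, -0.3, -1.4]
width: 0.032
[0.53660739 0.0203046  0.19793355]
```

View pics/w8a.png

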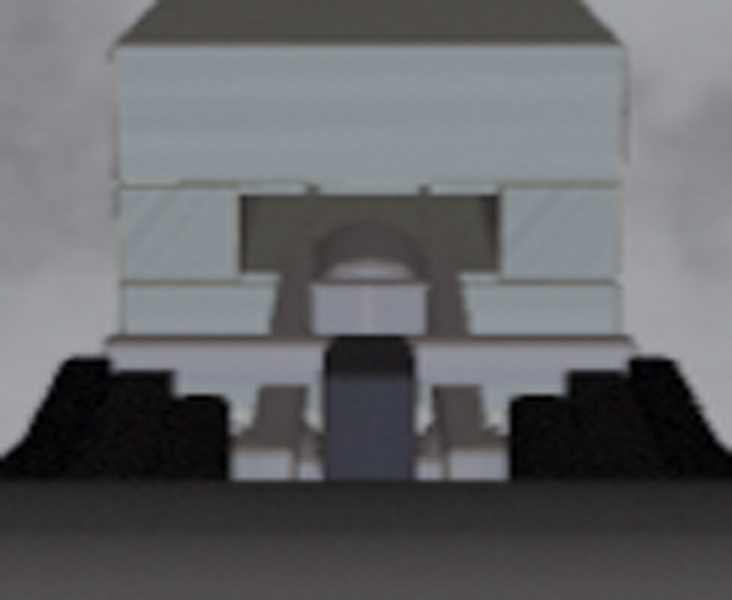

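View pics/s8a.png

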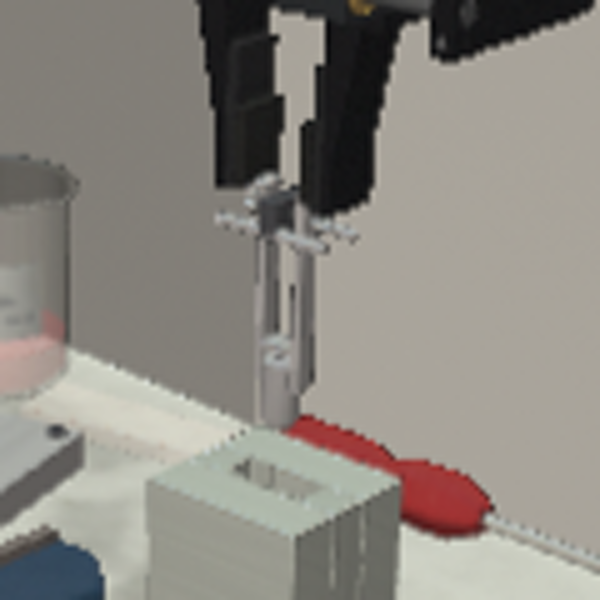

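```bash
python3 -m pendant '[{"translation":[0,1,0],"angular":[0,0,0],"hand":-0.5},{"translation":[0,2,0],"angular":[0,0,0],"hand":-0.5},{"translation":[-0.5,2,0],"angular":[0,0,0],"hand":-0.5},{"translation":[-1,2,0],"angular":[0,0,0],"hand":-0.5},{"translation":[-1,2,0],"angular":[0,0,0],"hand":-0.5},{"translation":[-1,2,0],"angular":[0,0,0],"hand":-0.5},{"translation":[-1,2,-0.5],"angular":[0,0,0],"hand":-0.5},{"translation":[-1,2,-1],"angular":[0,0,0],"hand":-0.5},{"translation":[-1,1,-1],"angular":[0,0,0],"hand":-0.5},{"translation":[-0.2,0.6,-0.5],"angular":[0,0,0],"hand":-0.5},{"translation":[0,0,0],"angular":[0,0,0],"hand":-0.5},{"translation":[0,0,0],"angular":[0,0,0],"hand":-0.5}]' 35
python3 - <<'E'
from h import *
c,im=snap('wrist','w9.png');np.save('c9.npy',c[1])
print(r.read_state()['ee_pos'],r.read_state()['width'])
a=cv2.resize(im[100:290,200:360,::-1],None,fx=5,fy=3.15,interpolation=cv2.INTER_CUBIC);cv2.imwrite('pics/w9a.png',a)
print(r.mark_of('wrist','socket_mouth'),r.mark_of('wrist','dowel_center'))
E
```

```text
time: 13.65
ee_pos: [0.4698, 0.1856, 0.1673]
eef_rot: [-0.707, -0.024, 0.707, -0.024]
ft_force: [0.0, 0.3, -1.4]
width: 0.0317
[0.47003183 0.18547179 0.16748074] 0.031566929144168206
[{'point': [154.5, 285.1], 'confidence': 0.66}, {'point': [142.0, 540.5], 'confidence': 0.6}] [{'point': [219.7, 284.0], 'confidence': 0.44}]
```

View pics/w9.png

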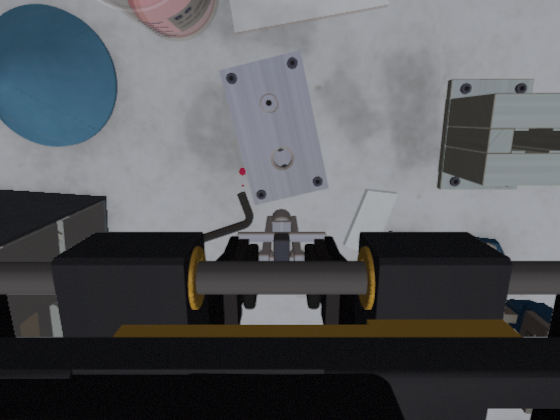

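Run:
```python
import cv2
im=cv2.imread('pics/w9.png')
cv2.imwrite('pics/w9b.png',cv2.resize(im[50:210,215:335],None,fx=6,fy=3.75,interpolation=cv2.INTER_CUBIC))
cv2.imwrite('pics/w9c.png',cv2.resize(im[135:245,235:335],None,fx=7,fy=5.4,interpolation=cv2.INTER_CUBIC))
```

```text
(no output)
```

View pics/w9b.png

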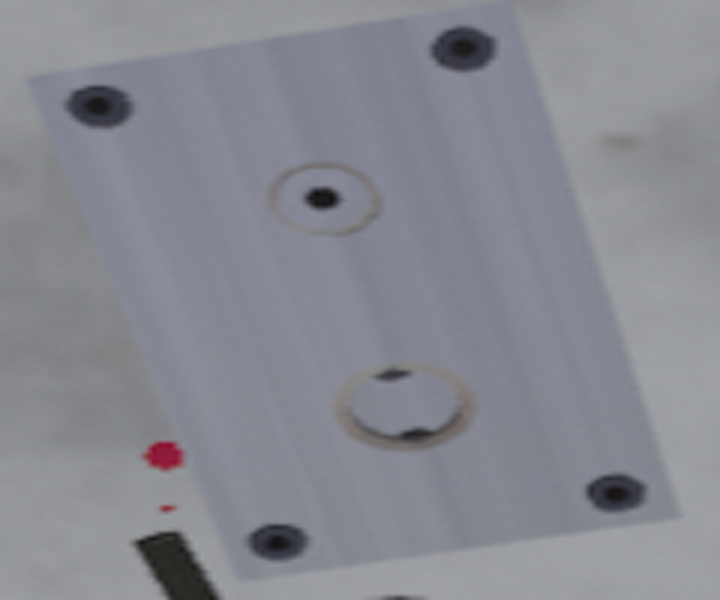

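View pics/w9c.png

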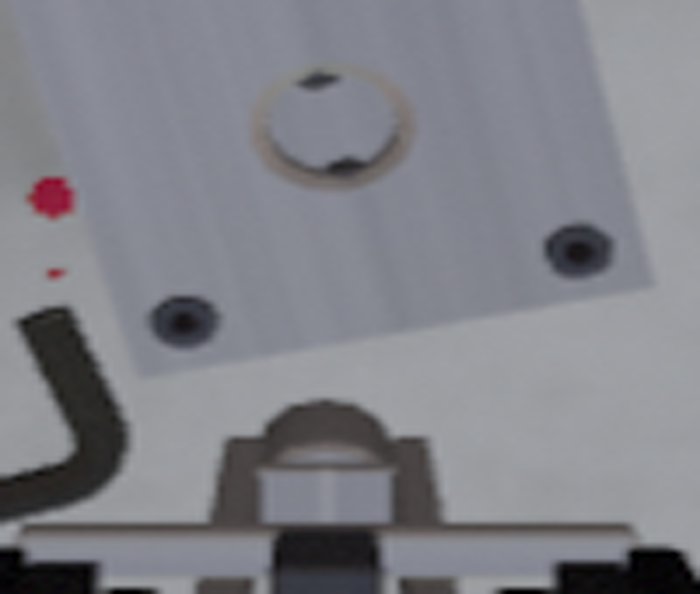

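Run:
```python
from h import *
K,_=cam('wrist');T=np.load('c9.npy')
def b(x,y): return (50+y/3.75,215+x/6)
P={}
for n,q,h in [('sock',(405,405),.016),('TL',(28,78),.016),('TR',(515,0),.016),('BR',(680,515),.016),('BL',(240,580),.016),('fix',(322,199),.032),('s1',(99,106),.016),('s2',(463,48),.016),('s3',(615,493),.016),('s4',(278,542),.016)]:
    P[n]=atz(ray(K,T,b(*q)),h); print(n,P[n].round(4))
cs=sum(P[k] for k in('TL','TR','BR','BL'))/4; ss=sum(P[k] for k in('s1','s2','s3','s4'))/4
d=P['TR']-P['BR'];d/=np.linalg.norm(d); print(cs,ss,np.degrees(np.arctan2(d[1],d[0])), 'len',np.linalg.norm(P['TR']-P['BR']),np.linalg.norm(P['TL']-P['TR']))
print('sock from corners',cs-.022*d,'screws',ss-.022*d,'fix',P['fix']-.044*d)
u=np.array([.9978,.0666,0])
q=(135+402/5.4,235+325/7)
for h in (.0574,.0594,.0614):
    print('r7',atz(ray(K,T,q),h+.004)-.007*u,'r5',atz(ray(K,T,q),h)-.005*u)
```

```text
sock [0.5052 0.187  0.016 ]
TL [0.5688 0.24   0.016 ]
TR [0.5879 0.1787 0.016 ]
BR [0.4834 0.1472 0.016 ]
BL [0.4644 0.2075 0.016 ]
fix [0.5469 0.2003 0.032 ]
s1 [0.564  0.2307 0.016 ]
s2 [0.5783 0.1846 0.016 ]
s3 [0.4878 0.1566 0.016 ]
s4 [0.4735 0.2027 0.016 ]
[0.52613127 0.19335371 0.016     ] [0.5259037  0.19366064 0.016     ] 16.81578881194564 len 0.10910437393941312 0.06418953145064803
sock from corners [0.50507199 0.18698921 0.016     ] screws [0.50484442 0.18729614 0.016     ] fix [0.50475819 0.18756002 0.032     ]
r7 [0.46647711 0.18535195 0.0614    ] r5 [0.46744122 0.18540945 0.0574    ]
r7 [0.46699286 0.1853898  0.0634    ] r5 [0.46795696 0.1854473  0.0594    ]
r7 [0.46750861 0.18542765 0.0654    ] r5 [0.46847271 0.18548515 0.0614    ]
```

```bash
python3 -m pendant '[{"translation":[1,0.1,-0.5],"angular":[0,0,0],"hand":-0.5},{"translation":[1.5,0.06,-1],"angular":[0,0,0],"hand":-0.5},{"translation":[1.0,0,-1],"angular":[0,0,0],"hand":-0.5},{"translation":[0.28,0,-0.8],"angular":[0,0,0],"hand":-0.5},{"translation":[0,0,-0.2],"angular":[0,0,0],"hand":-0.5},{"translation":[0,0,0],"angular":[0,0,0],"hand":-0.5}]' 40
python3 - <<'E'
from h import *
c,im=snap('wrist','w10.png');np.save('c10.npy',c[1])
print(r.read_state()['ee_pos'],r.read_state()['width'])
a=cv2.resize(im[140:290,215:345,::-1],None,fx=6,fy=4,interpolation=cv2.INTER_CUBIC);cv2.imwrite('pics/w10a.png',a)
c,im=snap('scene','s10.png')
cv2.imwrite('pics/s10a.png',cv2.resize(im[110:220,220:330,::-1],None,fx=5.4,fy=5.4,interpolation=cv2.INTER_CUBIC))
E
```

```text
time: 14.4
ee_pos: [0.5067, 0.188, 0.1319]
eef_rot: [-0.706, -0.024, 0.707, -0.024]
ft_force: [0.4, -0.6, -1.1]
width: 0.0315
[0.50685894 0.18809207 0.13240149] 0.03172350591110969
```

View pics/w10a.png

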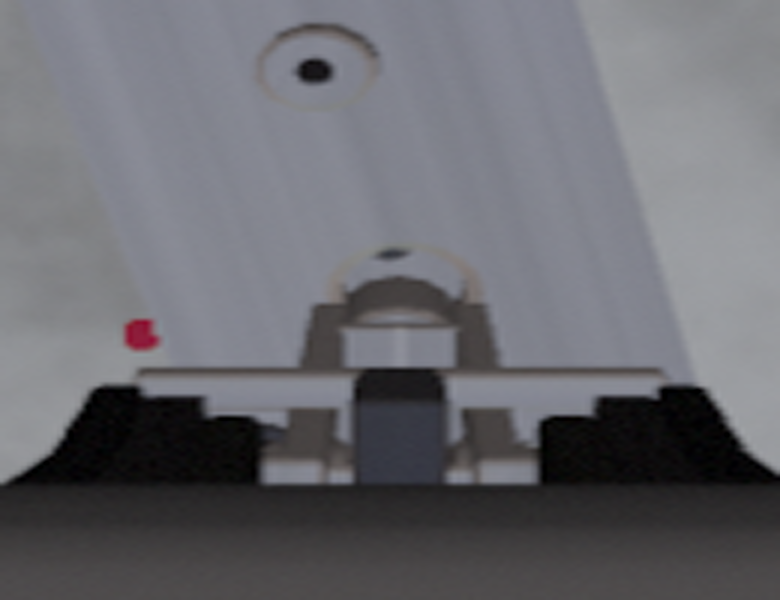

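View pics/s10a.png

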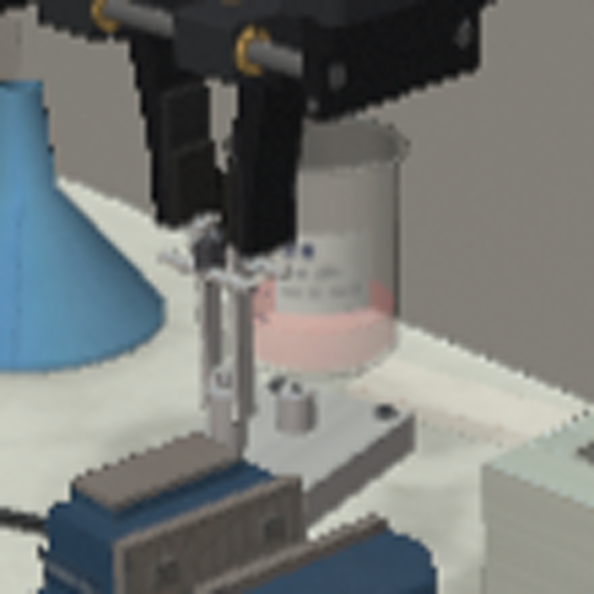

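Run:
```python
from h import *
K,_=cam('wrist');T=np.load('c10.npy')
def b(x,y): return (140+y/4,215+x/6)
u=np.array([.9978,.0666,0])
print('sock',atz(ray(K,T,b(406,242)),.016)-.0098*u)
fx=atz(ray(K,T,b(314,70)),.032);print('from fix',fx-.044*np.array([np.cos(.296),np.sin(.296),0]))
print('dow',atz(ray(K,T,b(403,278)),.0244+.004)-.007*u, r.read_state()['ee_pos'])
```

```text
sock [0.50475518 0.18694289 0.016     ]
from fix [0.5050527  0.18745193 0.032     ]
dow [0.50386915 0.18728429 0.0284    ] [0.5069859  0.18811558 0.13266801]
```

```bash
python3 -m pendant '[{"translation":[0.1,-0.03,-0.2],"angular":[0,0,0],"hand":-0.5},{"translation":[0,0,-0.2],"angular":[0,0,0],"hand":-0.5},{"translation":[0,0,-0.2],"angular":[0,0,0],"hand":-0.5}]' 40; python3 -m pendant '[{"translation":[0,0,-0.1],"angular":[0,0,0],"hand":-0.5},{"translation":[0,0,-0.1],"angular":[0,0,0],"hand":-0.5}]'; python3 -m pendant '[{"translation":[0,0,-0.1],"angular":[0,0,0],"hand":-0.5},{"translation":[0,0,0],"angular":[0,0,0],"hand":-0.5}]'
```

```text
time: 14.8
ee_pos: [0.5081, 0.1876, 0.1263]
eef_rot: [0.707, 0.024, -0.707, 0.024]
ft_force: [-0.1, -0.4, -1.1]
width: 0.0315
time: 15.0
ee_pos: [0.508, 0.1876, 0.1242]
eef_rot: [-0.707, -0.024, 0.707, -0.024]
ft_force: [0.6, 0.8, -1.7]
width: 0.0315
time: 15.2
ee_pos: [0.508, 0.1876, 0.1231]
eef_rot: [-0.707, -0.024, 0.707, -0.024]
ft_force: [0.2, 0.3, -1.1]
width: 0.0314
```

```bash
python3 -m pendant '[{"translation":[0,0,-0.1],"angular":[0,0,0],"hand":-0.5},{"translation":[0,0,0],"angular":[0,0,0],"hand":-0.5}]'; python3 -m pendant '[{"translation":[0,0,-0.1],"angular":[0,0,0],"hand":-0.5},{"translation":[0,0,0],"angular":[0,0,0],"hand":-0.5}]'
```

```text
time: 15.4
ee_pos: [0.5081, 0.1876, 0.1222]
eef_rot: [-0.707, -0.024, 0.707, -0.024]
ft_force: [-1.1, -0.4, -1.4]
width: 0.0317
time: 15.6
ee_pos: [0.5081, 0.1876, 0.1212]
eef_rot: [-0.707, -0.024, 0.707, -0.024]
ft_force: [-0.3, -0.4, -1.6]
width: 0.0319
```

```bash
python3 -m pendant '[{"translation":[0,0,-0.1],"angular":[0,0,0],"hand":-0.5},{"translation":[0,0,0],"angular":[0,0,0],"hand":-0.5}]'
```

```text
time: 15.8
ee_pos: [0.508, 0.1876, 0.1201]
eef_rot: [-0.707, -0.024, 0.707, -0.024]
ft_force: [-0.1, 0.1, -1.2]
width: 0.0316
```

```bash
python3 -m pendant '[{"translation":[0,0,-0.1],"angular":[0,0,0],"hand":-0.5},{"translation":[0,0,0],"angular":[0,0,0],"hand":-0.5}]'; python3 -m pendant '[{"translation":[0,0,-0.06],"angular":[0,0,0],"hand":-0.5},{"translation":[0,0,0],"angular":[0,0,0],"hand":-0.5}]'; python3 -m pendant '[{"translation":[0,0,-0.06],"angular":[0,0,0],"hand":-0.5},{"translation":[0,0,0],"angular":[0,0,0],"hand":-0.5}]'
```

```text
time: 16.0
ee_pos: [0.508, 0.1876, 0.1192]
eef_rot: [-0.707, -0.024, 0.707, -0.024]
ft_force: [-1.0, 0.1, -1.3]
width: 0.0314
time: 16.2
ee_pos: [0.5081, 0.1876, 0.1186]
eef_rot: [-0.707, -0.024, 0.707, -0.024]
ft_force: [-1.3, -0.3, -0.8]
width: 0.0316
time: 16.4
ee_pos: [0.5081, 0.1876, 0.118]
eef_rot: [-0.707, -0.024, 0.707, -0.024]
ft_force: [-0.1, -0.6, -0.9]
width: 0.0318
```

```bash
python3 -m pendant '[{"translation":[0,0,-0.06],"angular":[0,0,0],"hand":-0.5},{"translation":[0,0,0],"angular":[0,0,0],"hand":-0.5}]'; python3 -m pendant '[{"translation":[0,0,-0.05],"angular":[0,0,0],"hand":-0.5},{"translation":[0,0,0],"angular":[0,0,0],"hand":-0.5}]'
```

```text
time: 16.6
ee_pos: [0.5081, 0.1877, 0.1175]
eef_rot: [0.707, 0.024, -0.707, 0.024]
ft_force: [-0.0, 0.3, -1.0]
width: 0.0314
time: 16.8
ee_pos: [0.5081, 0.1876, 0.117]
eef_rot: [0.707, 0.024, -0.707, 0.024]
ft_force: [-0.2, 0.5, -0.1]
width: 0.0313
```

```bash
python3 -m pendant '[{"translation":[0,0,-0.05],"angular":[0,0,0],"hand":-0.5},{"translation":[0,0,0],"angular":[0,0,0],"hand":-0.5}]'
```

```text
time: 17.0
ee_pos: [0.5081, 0.1876, 0.1164]
eef_rot: [-0.707, -0.024, 0.707, -0.024]
ft_force: [-0.4, -0.1, -1.1]
width: 0.0314
```

```bash
python3 -m pendant '[{"translation":[0,0,-0.05],"angular":[0,0,0],"hand":-0.5},{"translation":[0,0,0],"angular":[0,0,0],"hand":-0.5}]'
```

```text
time: 17.2
ee_pos: [0.508, 0.1876, 0.1159]
eef_rot: [-0.707, -0.024, 0.707, -0.024]
ft_force: [-0.8, -0.1, -1.4]
width: 0.0318
```

```bash
python3 -m pendant '[{"translation":[0,0,-0.05],"angular":[0,0,0],"hand":-0.5},{"translation":[0,0,0],"angular":[0,0,0],"hand":-0.5}]'
```

```text
time: 17.4
ee_pos: [0.5081, 0.1876, 0.1154]
eef_rot: [-0.707, -0.024, 0.707, -0.024]
ft_force: [-0.6, -0.1, -1.3]
width: 0.0315
```

```bash
python3 -m pendant '[{"translation":[0,0,-0.05],"angular":[0,0,0],"hand":-0.5},{"translation":[0,0,0],"angular":[0,0,0],"hand":-0.5}]'
```

```text
time: 17.6
ee_pos: [0.508, 0.1876, 0.1149]
eef_rot: [-0.707, -0.024, 0.707, -0.024]
ft_force: [-1.3, 0.8, -1.2]
width: 0.0316
```

Run:
```python
from h import *
c,im=snap('wrist','w11.png');np.save('c11.npy',c[1])
a=cv2.resize(im[140:290,215:345,::-1],None,fx=6,fy=4,interpolation=cv2.INTER_CUBIC);cv2.imwrite('pics/w11a.png',a)
c,im=snap('scene','s11.png')
cv2.imwrite('pics/s11a.png',cv2.resize(im[110:220,220:330,::-1],None,fx=5.4,fy=5.4,interpolation=cv2.INTER_CUBIC))
```

```text
(no output)
```

View pics/w11a.png

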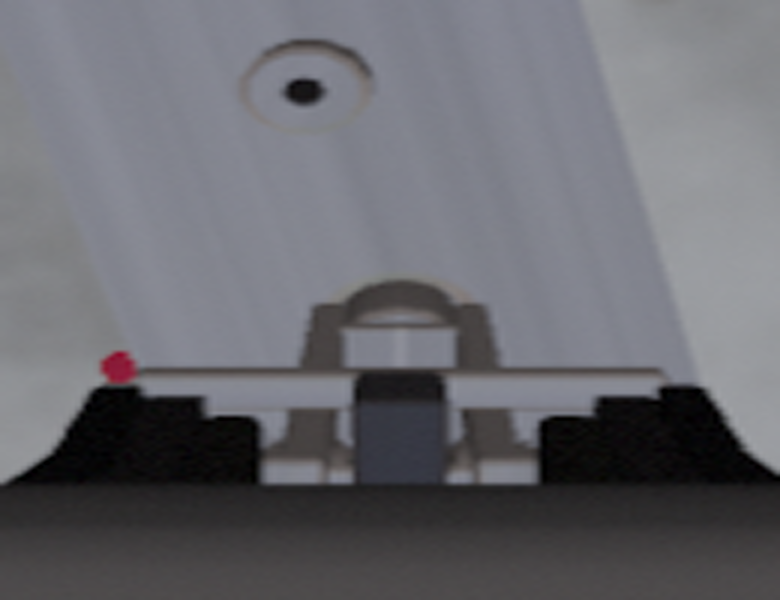

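View pics/s11a.png

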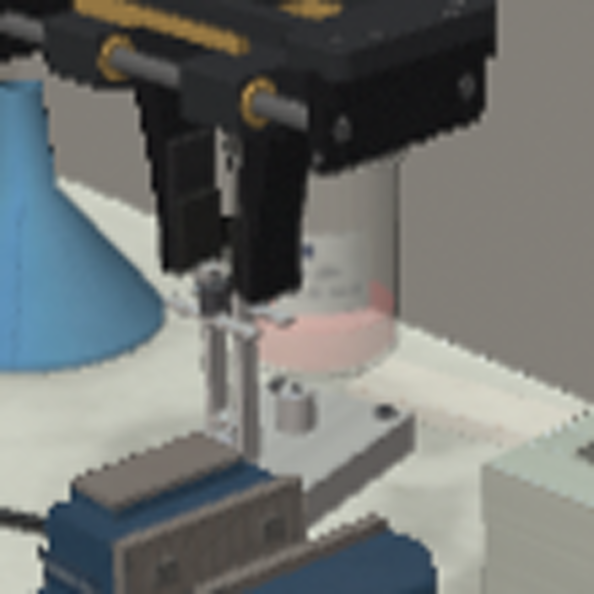

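```bash
python3 -m pendant '[{"translation":[0,0,-0.05],"angular":[0,0,0],"hand":-0.5},{"translation":[0,0,0],"angular":[0,0,0],"hand":-0.5}]'
```

```text
time: 17.9
ee_pos: [0.5081, 0.1876, 0.1144]
eef_rot: [-0.707, -0.024, 0.707, -0.024]
ft_force: [-0.8, -0.8, -0.9]
width: 0.0318
```

```bash
python3 -m pendant '[{"translation":[0,0,-0.05],"angular":[0,0,0],"hand":-0.5},{"translation":[0,0,0],"angular":[0,0,0],"hand":-0.5}]'
```

```text
time: 18.1
ee_pos: [0.5082, 0.1877, 0.1142]
eef_rot: [0.707, 0.024, -0.707, 0.024]
ft_force: [-1.4, -0.4, 1.6]
width: 0.0318
```

```bash
python3 -m pendant '[{"translation":[0,0,-0.05],"angular":[0,0,0],"hand":-0.5},{"translation":[0,0,0],"angular":[0,0,0],"hand":-0.5}]'
```

```text
time: 18.3
ee_pos: [0.5085, 0.1878, 0.1141]
eef_rot: [0.707, 0.024, -0.706, 0.024]
ft_force: [-2.0, -0.7, 5.6]
width: 0.0319
```

```bash
python3 -m pendant '[{"translation":[0,0,-0.04],"angular":[0,0,0],"hand":-0.5},{"translation":[0,0,0],"angular":[0,0,0],"hand":-0.5}]'
```

```text
time: 18.5
ee_pos: [0.5087, 0.1878, 0.114]
eef_rot: [0.707, 0.024, -0.706, 0.024]
ft_force: [-1.6, -1.4, 9.1]
width: 0.0313
```

```bash
python3 -m pendant '[{"translation":[0,0,-0.03],"angular":[0,0,0],"hand":-0.5},{"translation":[0,0,0],"angular":[0,0,0],"hand":-0.5}]'
```

```text
time: 18.7
ee_pos: [0.5088, 0.1878, 0.1139]
eef_rot: [0.707, 0.024, -0.706, 0.024]
ft_force: [-3.1, -1.4, 10.7]
width: 0.0318
```

Run:
```python
from h import *
c,im=snap('wrist','w12.png');np.save('c12.npy',c[1])
o=[]
for f in ['w9','w10','w11','w12']:
    i=cv2.imread(f'pics/{f}.png'); o.append(cv2.resize(i[195:240,255:310],None,fx=7,fy=6.5,interpolation=cv2.INTER_CUBIC))
cv2.imwrite('pics/cmp.png',np.vstack([np.hstack(o[:2]),np.hstack(o[2:])]))
c,im=snap('scene','s12.png')
cv2.imwrite('pics/s12a.png',cv2.resize(im[160:210,240:300,::-1],None,fx=12,fy=12,interpolation=cv2.INTER_CUBIC))
s=cam('scene')
for n,X in [('socket mouth',(.505,.187,.016)),('home top',(.505,.187,.032)),('rim top',(.505,.187,.042)),('fix top',(.547,.2003,.032)),('fix base',(.547,.2003,.016))]:
    p=proj(*s,X); print(n,round((p[1]-240)*12),round((p[0]-160)*12))
```

```text
socket mouth 276 441
home top 272 353
rim top 270 297
fix top 416 255
fix base 418 341
```

View pics/cmp.png

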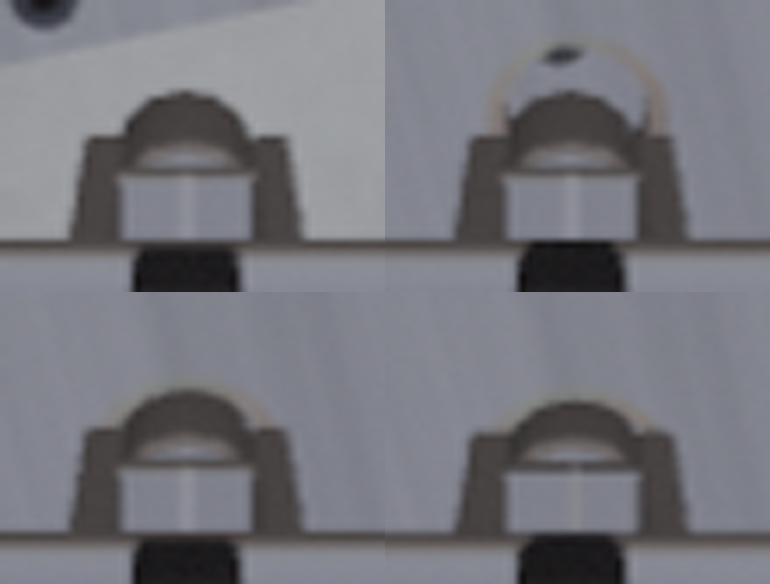

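View pics/s12a.png

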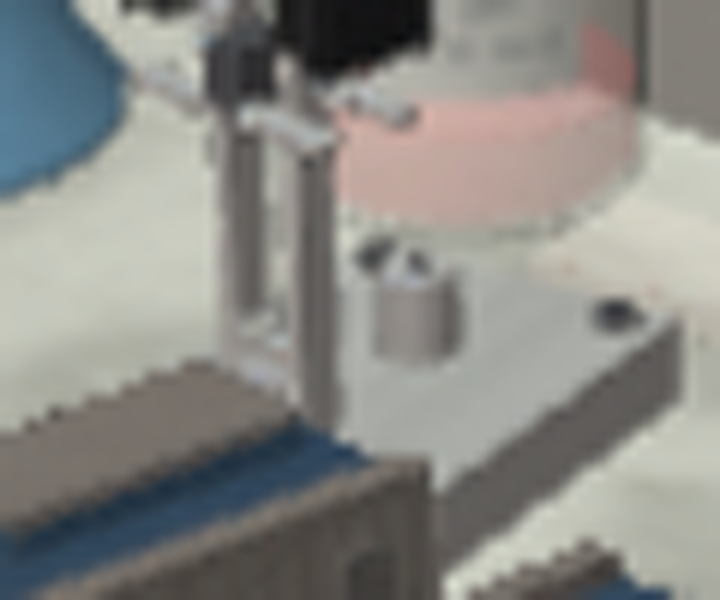

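Run:
```python
from h import *
K,_=cam('wrist');T=np.load('c12.npy')
u=np.array([.9978,.0666,0]);S=np.array([.505,.187,0])
def row(X): p=proj(K,T,X); return round((p[0]-195)*6.5+292,1)
for n,rr,z in [('chamf',.0098,.016),('socket wall .014',.0078,.014),('dow at .016',.007,.016),('home top r6',.006,.032),('home r7',.007,.031),('r7 +3',.007,.034),('top+3',.006,.035),('r7+10',.007,.041)]:
    print(n,row(S+rr*u+[0,0,z]))
print(r.read_state()['ee_pos'])
```

```text
chamf 384.9
socket wall .014 398.3
dow at .016 410.3
home top r6 461.4
home r7 449.0
r7 +3 457.4
top+3 469.9
r7+10 477.7
[0.50875895 0.18787737 0.11394273]
```

```bash
python3 -m pendant '[{"translation":[0,0,-0.03],"angular":[0,0,0],"hand":-0.5},{"translation":[0,0,0],"angular":[0,0,0],"hand":-0.5}]'
```

```text
time: 19.0
ee_pos: [0.5089, 0.188, 0.1138]
eef_rot: [0.707, 0.024, -0.706, 0.024]
ft_force: [-3.4, -1.2, 11.7]
width: 0.0315
```

```bash
python3 -m pendant '[{"translation":[0,0,-0.03],"angular":[0,0,0],"hand":-0.5},{"translation":[0,0,0],"angular":[0,0,0],"hand":-0.5},{"translation":[0,0,0],"angular":[0,0,0],"hand":-0.5}]'
```

```text
time: 19.3
ee_pos: [0.509, 0.1881, 0.1137]
eef_rot: [0.708, 0.024, -0.706, 0.024]
ft_force: [-3.3, -2.1, 13.9]
width: 0.0317
```

```bash
python3 -m pendant '[{"translation":[-0.04,0,0],"angular":[0,0,0],"hand":-0.5},{"translation":[-0.04,-0.02,0],"angular":[0,0,0],"hand":-0.5},{"translation":[0,0,0],"angular":[0,0,0],"hand":-0.5}]'
```

```text
time: 19.6
ee_pos: [0.5085, 0.188, 0.1138]
eef_rot: [0.708, 0.024, -0.706, 0.024]
ft_force: [-0.7, -1.3, 12.2]
width: 0.0319
```

Run:
```python
from h import *
c,im=snap('wrist','w13.png');np.save('c13.npy',c[1])
print(r.read_state()['ft_force'],r.read_state()['ee_pos'],R.from_quat(r.read_state()['eef_rot']).as_matrix().round(4)[:,0])
cv2.imwrite('pics/w13a.png',cv2.resize(im[195:245,250:315,::-1],None,fx=11,fy=11,interpolation=cv2.INTER_CUBIC))
c,im=snap('top','t13.png')
c,im=snap('scene','s13.png')
cv2.imwrite('pics/s13a.png',cv2.resize(im[160:210,240:300,::-1],None,fx=12,fy=12,interpolation=cv2.INTER_CUBIC))
```

```text
[-0.93444016 -0.60996159 11.99583038] [0.50845489 0.18794034 0.11377173] [ 2.9e-03  6.0e-04 -1.0e+00]
```

View pics/w13a.png

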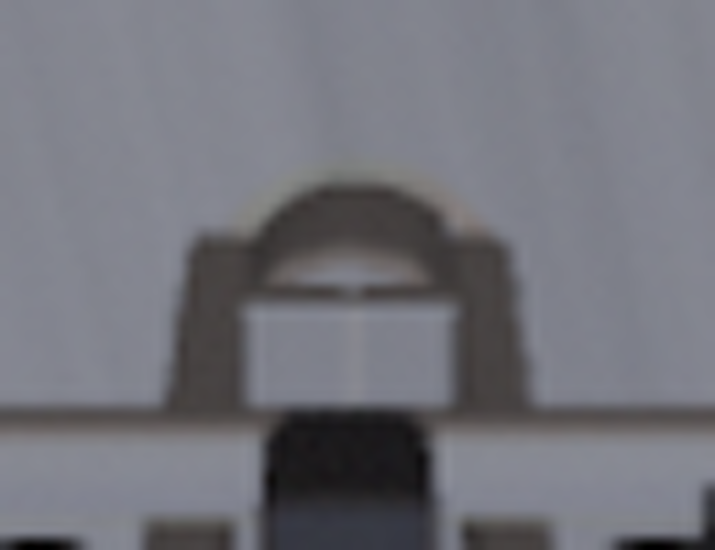

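View pics/s13a.png

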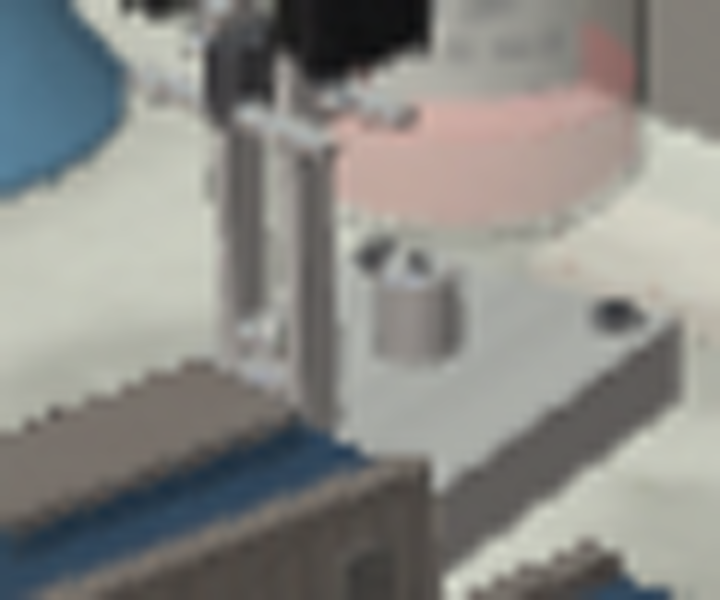

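Run:
```python
from h import *
K,_=cam('wrist');T=np.load('c13.npy')
u=np.array([.9978,.0666,0])
def row(X): p=proj(K,T,X); return round((p[0]-195)*11,1)
for dx in (-.0008,0,.0008):
  S=np.array([.505,.187,0]); D=S+[dx,0,0]
  print(dx,'chamf',row(S+.0098*u+[0,0,.016]),[( 'dz',dz,'sil',row(D+.007*u+[0,0,.016]),'r7',row(D+.007*u+[0,0,.031+dz]),'r6',row(D+.006*u+[0,0,.032+dz])) for dz in (0,.0015,.003,.005)])
# fixed dowel
i=cv2.imread('pics/w13.png');cv2.imwrite('pics/w13f.png',cv2.resize(i[145:195,235:295],None,fx=11,fy=11,interpolation=cv2.INTER_CUBIC))
F=np.array([.547,.2003,0])
def rc(X): p=proj(K,T,X); return round((p[0]-145)*11,1),round((p[1]-235)*11,1)
print('fix top',rc(F+[0,0,.032]),'c',rc(F+.0098*u+[0,0,.016]),'r7 top',rc(F+.007*u+[0,0,.031]),rc(F-.007*u+[0,0,.031]))
```

```text
-0.0008 chamf 155.1 [('dz', 0, 'sil', np.float64(210.4), 'r7', np.float64(276.3), 'r6', np.float64(297.2)), ('dz', 0.0015, 'sil', np.float64(210.4), 'r7', np.float64(283.3), 'r6', np.float64(304.4)), ('dz', 0.003, 'sil', np.float64(210.4), 'r7', np.float64(290.4), 'r6', np.float64(311.7)), ('dz', 0.005, 'sil', np.float64(210.4), 'r7', np.float64(300.1), 'r6', np.float64(321.6))]
0 chamf 155.1 [('dz', 0, 'sil', np.float64(198.2), 'r7', np.float64(263.3), 'r6', np.float64(284.2)), ('dz', 0.0015, 'sil', np.float64(198.2), 'r7', np.float64(270.3), 'r6', np.float64(291.4)), ('dz', 0.003, 'sil', np.float64(198.2), 'r7', np.float64(277.3), 'r6', np.float64(298.6)), ('dz', 0.005, 'sil', np.float64(198.2), 'r7', np.float64(286.9), 'r6', np.float64(308.3))]
0.0008 chamf 155.1 [('dz', 0, 'sil', np.float64(186.0), 'r7', np.float64(250.3), 'r6', np.float64(271.2)), ('dz', 0.0015, 'sil', np.float64(186.0), 'r7', np.float64(257.2), 'r6', np.float64(278.3)), ('dz', 0.003, 'sil', np.float64(186.0), 'r7', np.float64(264.2), 'r6', np.float64(285.4)), ('dz', 0.005, 'sil', np.float64(186.0), 'r7', np.float64(273.7), 'r6', np.float64(295.1))]
fix top (np.float64(211.0), np.float64(341.8)) c (np.float64(15.6), np.float64(351.5)) r7 top (np.float64(85.1), np.float64(341.5)) (np.float64(330.7), np.float64(343.5))
```

View pics/w13f.png

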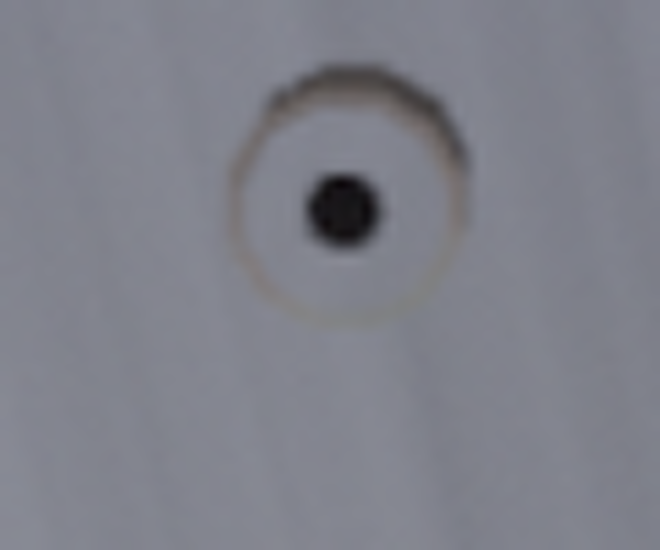

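```bash
python3 -m pendant '[{"translation":[0,0,-0.03],"angular":[0,0,0],"hand":-0.5},{"translation":[0,0,0],"angular":[0,0,0],"hand":-0.5},{"translation":[0,0,0],"angular":[0,0,0],"hand":-0.5}]'
```

```text
time: 20.05
ee_pos: [0.5086, 0.188, 0.1138]
eef_rot: [0.708, 0.024, -0.706, 0.024]
ft_force: [-1.9, -1.5, 14.4]
width: 0.0316
```

```bash
python3 -m pendant '[{"translation":[-0.02,0,-0.03],"angular":[0,0,0],"hand":-0.5},{"translation":[0,0,0],"angular":[0,0,0],"hand":-0.5},{"translation":[0,0,0],"angular":[0,0,0],"hand":-0.5}]'
```

```text
time: 20.35
ee_pos: [0.5085, 0.188, 0.1135]
eef_rot: [0.708, 0.024, -0.705, 0.024]
ft_force: [-1.8, -1.4, 14.9]
width: 0.0318
```

```bash
python3 -m pendant '[{"translation":[0,0,0.07],"angular":[0,0,0],"hand":-0.5},{"translation":[0,0,0.07],"angular":[0,0,0],"hand":-0.5},{"translation":[0,0,0],"angular":[0,0,0],"hand":-0.5}]'
```

```text
time: 20.65
ee_pos: [0.5078, 0.1878, 0.1137]
eef_rot: [0.707, 0.024, -0.706, 0.024]
ft_force: [0.4, 0.5, 6.6]
width: 0.0317
```

```bash
python3 -m pendant '[{"translation":[0,0,0.05],"angular":[0,0,0],"hand":-0.3},{"translation":[0,0,0],"angular":[0,0,0],"hand":-0.2},{"translation":[0,0,0],"angular":[0,0,0],"hand":-0.126},{"translation":[0,0,0],"angular":[0,0,0],"hand":-0.126},{"translation":[0,0,0],"angular":[0,0,0],"hand":-0.126}]' 40
python3 - <<'E'
from h import *
c,im=snap('wrist','w14.png');np.save('c14.npy',c[1])
cv2.imwrite('pics/w14a.png',cv2.resize(im[195:245,250:315,::-1],None,fx=11,fy=11,interpolation=cv2.INTER_CUBIC))
E
```

```text
time: 21.15
ee_pos: [0.5067, 0.1872, 0.113]
eef_rot: [-0.706, -0.024, 0.707, -0.024]
ft_force: [-0.5, 0.3, -1.0]
width: 0.0379
```

View pics/w14a.png

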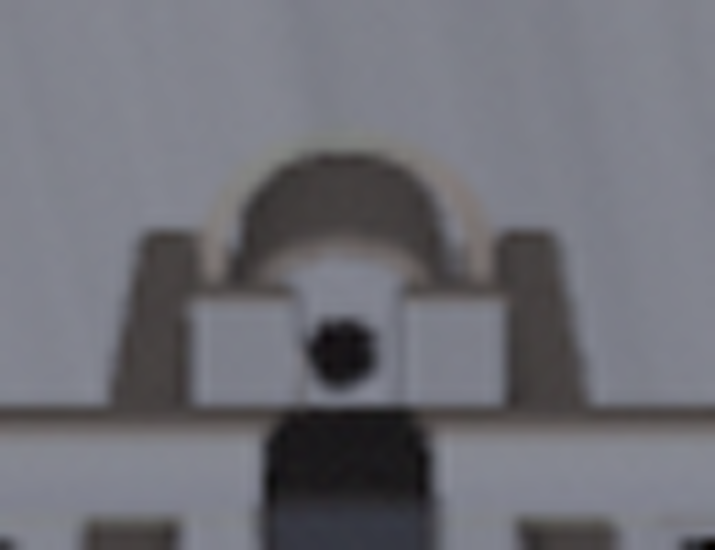

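Run:
```python
from h import *
from scipy.optimize import least_squares
K,_=cam('wrist');T=np.load('c14.npy')
u=np.array([.9978,.0666,0]);S=np.array([.505,.187,0])
def rc(X): p=proj(K,T,X); return np.array([(p[0]-195)*11,(p[1]-250)*11])
print('chamf pred',rc(S+.0098*u+[0,0,.016]))
for dx in (0,.0008,.0016):
  for dz in (0,.003,.006,.010):
    D=S+[dx,0,0]; print(dx,dz,'dot',rc(D+[0,0,.032+dz]).round(),'r6',rc(D+.006*u+[0,0,.032+dz]).round()[0],'r7',rc(D+.007*u+[0,0,.031+dz]).round()[0],'sil16',rc(D+.007*u+[0,0,.016]).round()[0],'r7foot',rc(D+.007*u+[0,0,.010+dz]).round()[0])
```

```text
chamf pred [124.42844576 346.90452268]
0 0 dot [351. 347.] r6 253.0 r7 232.0 sil16 168.0 r7foot 144.0
0 0.003 dot [366. 347.] r6 268.0 r7 246.0 sil16 168.0 r7foot 156.0
0 0.006 dot [382. 347.] r6 282.0 r7 260.0 sil16 168.0 r7foot 168.0
0 0.01 dot [404. 347.] r6 302.0 r7 280.0 sil16 168.0 r7foot 184.0
0.0008 0 dot [338. 348.] r6 240.0 r7 219.0 sil16 155.0 r7foot 132.0
0.0008 0.003 dot [353. 348.] r6 254.0 r7 233.0 sil16 155.0 r7foot 144.0
0.0008 0.006 dot [369. 348.] r6 269.0 r7 247.0 sil16 155.0 r7foot 155.0
0.0008 0.01 dot [390. 348.] r6 289.0 r7 267.0 sil16 155.0 r7foot 172.0
0.0016 0 dot [325. 349.] r6 227.0 r7 206.0 sil16 143.0 r7foot 120.0
0.0016 0.003 dot [340. 349.] r6 241.0 r7 220.0 sil16 143.0 r7foot 131.0
0.0016 0.006 dot [356. 349.] r6 255.0 r7 234.0 sil16 143.0 r7foot 143.0
0.0016 0.01 dot [377. 349.] r6 275.0 r7 253.0 sil16 143.0 r7foot 159.0
```

```bash
python3 -m pendant '[{"translation":[0,0,-0.04],"angular":[0,0,0],"hand":-0.126},{"translation":[0,0,0],"angular":[0,0,0],"hand":-0.126}]' 40
```

```text
time: 21.4
ee_pos: [0.507, 0.1874, 0.1129]
eef_rot: [-0.707, -0.024, 0.707, -0.024]
ft_force: [-0.8, -0.0, -1.4]
width: 0.0383
```

```bash
python3 -m pendant '[{"translation":[0,0,-0.04],"angular":[0,0,0],"hand":-0.126},{"translation":[0,0,0],"angular":[0,0,0],"hand":-0.126}]' 40
```

```text
time: 21.6
ee_pos: [0.5071, 0.1875, 0.1127]
eef_rot: [0.707, 0.024, -0.707, 0.024]
ft_force: [-0.6, 0.5, -0.1]
width: 0.0383
```

```bash
python3 -m pendant '[{"translation":[0,0,-0.05],"angular":[0,0,0],"hand":-0.126},{"translation":[0,0,0],"angular":[0,0,0],"hand":-0.126}]' 40
```

```text
time: 21.8
ee_pos: [0.5074, 0.1876, 0.1125]
eef_rot: [0.707, 0.024, -0.706, 0.024]
ft_force: [0.2, -0.3, 3.0]
width: 0.0382
```

```bash
python3 -m pendant '[{"translation":[0,0,-0.05],"angular":[0,0,0],"hand":-0.126},{"translation":[0,0,0],"angular":[0,0,0],"hand":-0.126}]' 40
```

```text
time: 22.0
ee_pos: [0.5077, 0.1877, 0.1124]
eef_rot: [0.707, 0.024, -0.706, 0.024]
ft_force: [-0.6, -0.7, 7.9]
width: 0.0382
```

```bash
python3 -m pendant '[{"translation":[0,0,-0.05],"angular":[0,0,0],"hand":-0.126},{"translation":[0,0,0],"angular":[0,0,0],"hand":-0.126}]' 40
```

```text
time: 22.2
ee_pos: [0.508, 0.1878, 0.1123]
eef_rot: [0.707, 0.024, -0.706, 0.024]
ft_force: [-0.3, -0.8, 9.5]
width: 0.0379
```

```bash
python3 -m pendant '[{"translation":[0,0,-0.03],"angular":[0,0,0],"hand":-0.126},{"translation":[0,0,0],"angular":[0,0,0],"hand":-0.126},{"translation":[0,0,0],"angular":[0,0,0],"hand":-0.126}]' 40
```

```text
time: 22.5
ee_pos: [0.5081, 0.1878, 0.1121]
eef_rot: [0.708, 0.024, -0.706, 0.024]
ft_force: [-0.1, -0.3, 9.6]
width: 0.0385
```

```bash
python3 -m pendant '[{"translation":[0,0,0.15],"angular":[0,0,0],"hand":-0.126},{"translation":[0,0,0.2],"angular":[0,0,0],"hand":-0.11},{"translation":[0,0,0.5],"angular":[0,0,0],"hand":-0.11},{"translation":[0,0,1],"angular":[0,0,0],"hand":-0.11},{"translation":[0,0,2],"angular":[0,0,0],"hand":-0.11},{"translation":[-0.5,0,2],"angular":[0,0,0],"hand":-0.11},{"translation":[-1.5,0,0],"angular":[0,0,0],"hand":-0.11},{"translation":[-2,0,0],"angular":[0,0,0],"hand":-0.11},{"translation":[0,0,0],"angular":[0,0,0],"hand":-0.11},{"translation":[0,0,0],"angular":[0,0,0],"hand":-0.11}]' 40
python3 - <<'E'
from h import *
c,im=snap('wrist','w15.png');np.save('c15.npy',c[1])
print(r.read_state()['ee_pos'])
cv2.imwrite('pics/w15a.png',cv2.resize(im[80:210,215:345,::-1],None,fx=6,fy=4.5,interpolation=cv2.INTER_CUBIC))
c,im=snap('scene','s15.png')
cv2.imwrite('pics/s15a.png',cv2.resize(im[160:210,240:300,::-1],None,fx=12,fy=12,interpolation=cv2.INTER_CUBIC))
E
```

```text
time: 23.5
ee_pos: [0.4673, 0.1873, 0.17]
eef_rot: [0.707, 0.024, -0.706, 0.024]
ft_force: [-0.4, 0.5, -1.5]
width: 0.039
[0.46765705 0.18730782 0.16989408]
```

View pics/w15a.png

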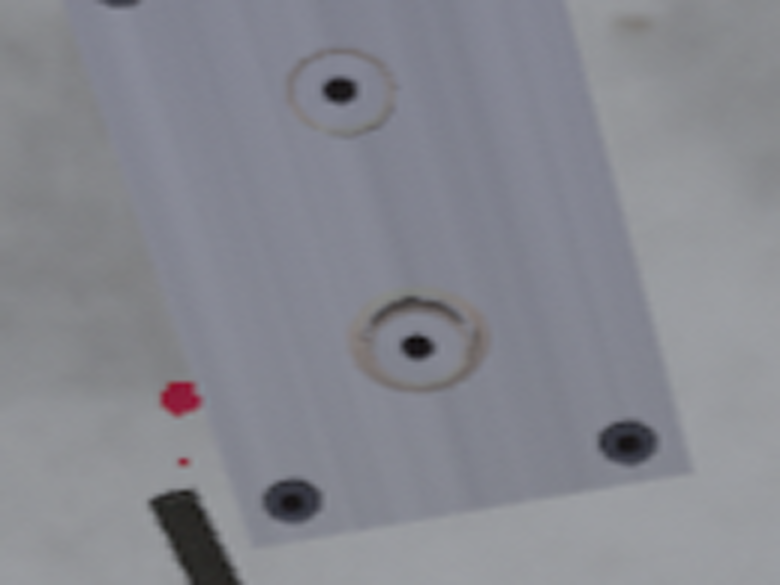

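View pics/s15a.png

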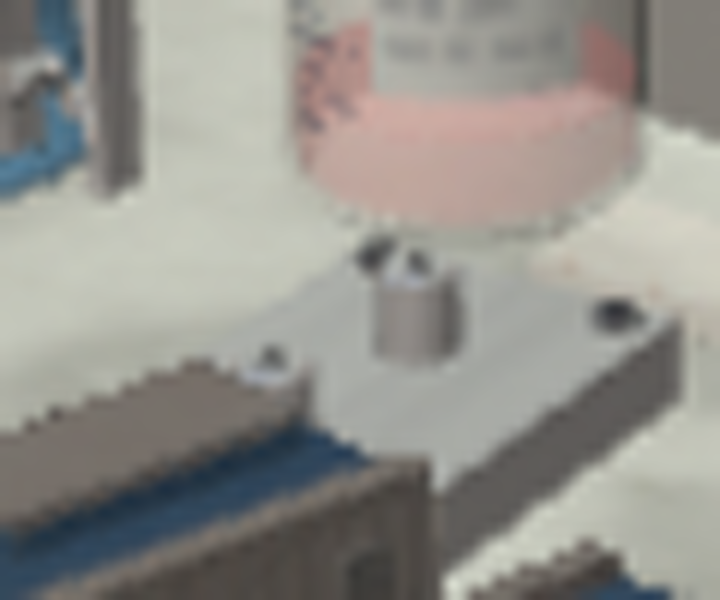

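Run:
```python
from h import *
K,_=cam('wrist');T=np.load('c15.npy');s=cam('scene')
def w(x,y): return (80+y/4.5,215+x/6)
def sc(x,y): return (160+y/12,240+x/12)
import cv2
im=cv2.imread('pics/w15.png').astype(float).mean(2)
def dot(f,r0,c0,h,thr):
    g=cv2.imread(f).astype(float).mean(2)[int(r0)-h:int(r0)+h+1,int(c0)-h:int(c0)+h+1]
    wt=np.clip(thr-g,0,None); R0,C0=np.mgrid[int(r0)-h:int(r0)+h+1,int(c0)-h:int(c0)+h+1]
    return (wt*R0).sum()/wt.sum(),(wt*C0).sum()/wt.sum()
a=dot('pics/w15.png',*w(417,346),4,80); b=dot('pics/w15.png',*w(340,90),4,80)
print(a,b,w(417,346),w(340,90))
for n,z in (('mov',a),('fix',b)): print(n,[atz(ray(K,T,z),h).round(4) for h in (.032,.035)])
d=atz(ray(K,T,a),.032)-atz(ray(K,T,b),.032); print(np.linalg.norm(d),np.degrees(np.arctan2(-d[1],-d[0])))
d=atz(ray(K,T,a),.035)-atz(ray(K,T,b),.032); print(np.linalg.norm(d),np.degrees(np.arctan2(-d[1],-d[0])))
# with plate corner frame
for n,q,p in (('mov',a,sc(273,355)),('fix',b,sc(415,262))): print(n,tri([ray(K,T,q),ray(*s,p)]))
im=cv2.imread('pics/w15.png');cv2.imwrite('pics/w15b.png',cv2.resize(im[135:175,265:310],None,fx=14,fy=14,interpolation=cv2.INTER_CUBIC))
S=np.array([.505,.187,0]);u=np.array([.9978,.0666,0])
def rc(X): p=proj(K,T,X); return ((p[1]-265)*14).round(),((p[0]-135)*14).round()
print('pred home: dot',rc(S+[0,0,.032]),'chamf +x,-x',rc(S+.0098*u+[0,0,.016]),rc(S-.0098*u+[0,0,.016]),'r7 +x,-x',rc(S+.007*u+[0,0,.031]),rc(S-.007*u+[0,0,.031]))
```

```text
(np.float64(156.54965822275832), np.float64(284.0747889022919)) (np.float64(99.57962962962962), np.float64(271.1644444444444)) (156.88888888888889, 284.5) (100.0, 271.6666666666667)
mov [array([0.5055, 0.1878, 0.032 ]), array([0.5058, 0.1879, 0.035 ])]
fix [array([0.5473, 0.2005, 0.032 ]), array([0.5471, 0.2004, 0.035 ])]
0.04366833117504469 16.878130382538135
0.043466095824171595 16.933612049744276
mov (array([0.50552636, 0.18772044, 0.03122505]), [np.float64(0.0001205238347683441), np.float64(0.00012052383476835958)])
fix (array([0.54723954, 0.20063993, 0.03054837]), [np.float64(0.0001710499178052316), np.float64(0.00017104991780532818)])
pred home: dot (np.float64(281.0), np.float64(312.0)) chamf +x,-x (np.float64(278.0), np.float64(115.0)) (np.float64(277.0), np.float64(449.0)) r7 +x,-x (np.float64(281.0), np.float64(184.0)) (np.float64(280.0), np.float64(435.0))
```

View pics/w15b.png

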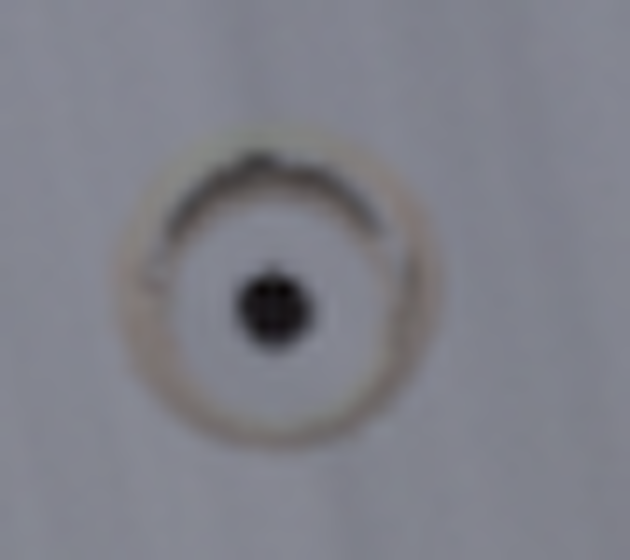

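```bash
python3 -m pendant '[{"translation":[0,0,1],"angular":[0,0,0],"hand":-0.11},{"translation":[0,-1,2],"angular":[0,0,0],"hand":-0.11},{"translation":[0.2,-2,0],"angular":[0,0,0],"hand":-0.11},{"translation":[0.2,-3,0],"angular":[0,0,0],"hand":-0.11},{"translation":[0.2,-3,0],"angular":[0,0,0],"hand":-0.11},{"translation":[0.2,-3,0],"angular":[0,0,0],"hand":-0.11},{"translation":[0.2,-3,0],"angular":[0,0,0],"hand":-0.11},{"translation":[0.2,-3,0],"angular":[0,0,0],"hand":-0.11},{"translation":[0.2,-3,0],"angular":[0,0,0],"hand":-0.11},{"translation":[0.2,-3,0],"angular":[0,0,0],"hand":-0.11},{"translation":[0.1,-3,0],"angular":[0,0,0],"hand":-0.11},{"translation":[0,-3,0],"angular":[0,0,0],"hand":-0.11},{"translation":[0,-1.7,0],"angular":[0,0,0],"hand":-0.11},{"translation":[0,-1,0],"angular":[0,0,0],"hand":-0.11},{"translation":[0,0,0],"angular":[0,0,0],"hand":-0.11},{"translation":[0,0,0],"angular":[0,0,0],"hand":-0.11}]' 40
python3 - <<'E'
from h import *
c,im=snap('wrist','w16.png');np.save('c16.npy',c[1])
print(r.read_state()['ee_pos'])
cv2.imwrite('pics/w16a.png',cv2.resize(im[125:285,215:345,::-1],None,fx=6,fy=3.75,interpolation=cv2.INTER_CUBIC))
E
```

```text
time: 25.2
ee_pos: [0.4844, -0.1385, 0.1996]
eef_rot: [0.707, 0.025, -0.707, 0.024]
ft_force: [-0.2, 1.3, -0.6]
width: 0.039
[ 0.48439819 -0.13828029  0.19958221]
```

View pics/w16a.png

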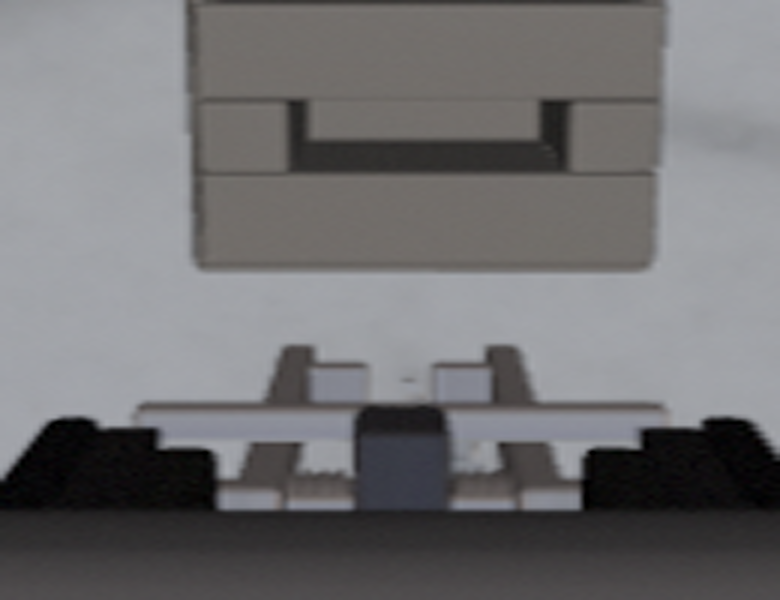

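Run:
```python
from h import *
K,_=cam('wrist');T=np.load('c16.npy')
def b(x,y): return (125+y/3.75,215+x/6)
o=np.mean([atz(ray(K,T,b(*q)),.064) for q in [(289,100),(568,100),(289,172),(568,172)]],0)
o2=np.mean([atz(ray(K,T,b(*q)),.064) for q in [(197,4),(660,4),(200,270),(655,270)]],0)
u=np.array([.9978,.0666,0])
t=atz(ray(K,T,b(400.5,346)),.107)-.0045*u
print(o,o2,t,r.read_state()['ee_pos'],R.from_quat(r.read_state()['eef_rot']).as_matrix().round(3)[:,1])
```

```text
[ 0.5191548  -0.13995509  0.064     ] [ 0.51831891 -0.13994971  0.064     ] [ 0.48154555 -0.13887835  0.107     ] [ 0.48439819 -0.13828029  0.19958221] [ 0.07  -0.998 -0.   ]
```

```bash
python3 -m pendant '[{"translation":[1,-0.12,-0.5],"angular":[0,0,0],"hand":-0.11},{"translation":[1.5,0,-1],"angular":[0,0,0],"hand":-0.11},{"translation":[1.15,0,-1],"angular":[0,0,0],"hand":-0.11},{"translation":[0,0,-0.8],"angular":[0,0,0],"hand":-0.11},{"translation":[0,0,-0.4],"angular":[0,0,0],"hand":-0.11},{"translation":[0,0,-0.3],"angular":[0,0,0],"hand":-0.11},{"translation":[0,0,0],"angular":[0,0,0],"hand":-0.11}]' 40
python3 - <<'E'
from h import *
c,im=snap('wrist','w17.png')
print(r.read_state()['ee_pos'])
cv2.imwrite('pics/w17a.png',cv2.resize(im[165:285,220:342,::-1],None,fx=6,fy=5,interpolation=cv2.INTER_CUBIC))
c,im=snap('scene','s17.png')
cv2.imwrite('pics/s17a.png',cv2.resize(im[170:290,350:450,::-1],None,fx=5,fy=5,interpolation=cv2.INTER_CUBIC))
E
```

```text
time: 25.95
ee_pos: [0.5202, -0.1407, 0.1592]
eef_rot: [-0.707, -0.024, 0.707, -0.024]
ft_force: [-0.0, 0.7, -0.9]
width: 0.0391
[ 0.52041841 -0.1408033   0.15958725]
```

View pics/w17a.png

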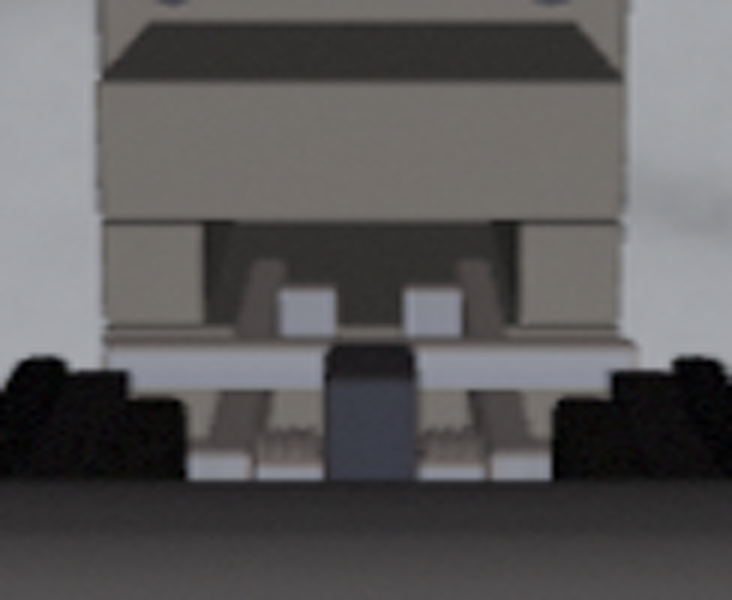

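View pics/s17a.png

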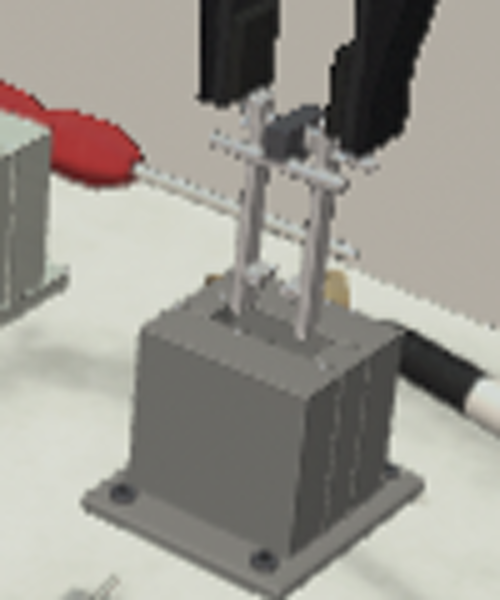

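```bash
python3 -m pendant '[{"translation":[0,0.06,-0.3],"angular":[0,0,0],"hand":-0.11},{"translation":[0,0,-0.4],"angular":[0,0,0],"hand":-0.11},{"translation":[0,0,-0.4],"angular":[0,0,0],"hand":-0.11}]' 40; python3 -m pendant '[{"translation":[0,0,-0.6],"angular":[0,0,0],"hand":-0.11},{"translation":[0,0,-0.6],"angular":[0,0,0],"hand":-0.11},{"translation":[0,0,-0.6],"angular":[0,0,0],"hand":-0.11}]'
```

```text
time: 26.35
ee_pos: [0.5206, -0.1402, 0.1481]
eef_rot: [0.707, 0.024, -0.707, 0.024]
ft_force: [-0.5, 0.3, -1.7]
width: 0.0388
time: 26.65
ee_pos: [0.5205, -0.1402, 0.1297]
eef_rot: [-0.707, -0.024, 0.707, -0.024]
ft_force: [-0.4, 0.2, -0.4]
width: 0.0392
```

```bash
python3 -m pendant '[{"translation":[0,0,-0.6],"angular":[0,0,0],"hand":-0.11},{"translation":[0,0,-0.6],"angular":[0,0,0],"hand":-0.11},{"translation":[0,0,-0.5],"angular":[0,0,0],"hand":-0.11},{"translation":[0,0,-0.4],"angular":[0,0,0],"hand":-0.11},{"translation":[0,0,-0.3],"angular":[0,0,0],"hand":-0.11},{"translation":[0,0,0],"angular":[0,0,0],"hand":-0.11}]'
```

```text
time: 27.25
ee_pos: [0.5204, -0.1401, 0.106]
eef_rot: [-0.707, -0.024, 0.707, -0.024]
ft_force: [0.0, 0.4, -0.5]
width: 0.039
```

```bash
python3 -m pendant '[{"translation":[0,0,-0.2],"angular":[0,0,0],"hand":-0.11},{"translation":[0,0,-0.1],"angular":[0,0,0],"hand":-0.11},{"translation":[0,0,0],"angular":[0,0,0],"hand":-0.11}]'; python3 -m pendant '[{"translation":[0,0,-0.08],"angular":[0,0,0],"hand":-0.11},{"translation":[0,0,0],"angular":[0,0,0],"hand":-0.11}]'; python3 -m pendant '[{"translation":[0,0,-0.06],"angular":[0,0,0],"hand":-0.11},{"translation":[0,0,0],"angular":[0,0,0],"hand":-0.11}]'
```

```text
time: 27.55
ee_pos: [0.5206, -0.1402, 0.1033]
eef_rot: [0.707, 0.024, -0.707, 0.024]
ft_force: [-0.0, 0.2, -0.5]
width: 0.0387
time: 27.75
ee_pos: [0.5206, -0.1402, 0.1026]
eef_rot: [0.707, 0.024, -0.707, 0.024]
ft_force: [-0.0, -0.2, -1.1]
width: 0.0393
time: 27.95
ee_pos: [0.5206, -0.1402, 0.1019]
eef_rot: [-0.707, -0.024, 0.707, -0.024]
ft_force: [1.1, -0.6, -0.8]
width: 0.0388
```

```bash
python3 -m pendant '[{"translation":[0,0,-0.06],"angular":[0,0,0],"hand":-0.11},{"translation":[0,0,0],"angular":[0,0,0],"hand":-0.11}]'; python3 -m pendant '[{"translation":[0,0,-0.06],"angular":[0,0,0],"hand":-0.11},{"translation":[0,0,0],"angular":[0,0,0],"hand":-0.11}]'
```

```text
time: 28.15
ee_pos: [0.5207, -0.1402, 0.1015]
eef_rot: [0.707, 0.024, -0.707, 0.024]
ft_force: [-0.1, -0.3, 0.5]
width: 0.0389
time: 28.35
ee_pos: [0.5208, -0.1404, 0.1014]
eef_rot: [0.707, 0.024, -0.707, 0.024]
ft_force: [-2.3, -0.9, 7.2]
width: 0.0388
```

```bash
python3 -m pendant '[{"translation":[0,0,-0.06],"angular":[0,0,0],"hand":-0.11},{"translation":[0,0,0],"angular":[0,0,0],"hand":-0.11}]'
```

```text
time: 28.55
ee_pos: [0.5209, -0.1404, 0.1011]
eef_rot: [0.707, 0.024, -0.706, 0.024]
ft_force: [-3.0, -0.3, 8.2]
width: 0.039
```

```bash
python3 -m pendant '[{"translation":[0,0,0.08],"angular":[0,0,0],"hand":-0.11},{"translation":[0,0,0],"angular":[0,0,0],"hand":-0.05},{"translation":[0,0,0],"angular":[0,0,0],"hand":0},{"translation":[0,0,0],"angular":[0,0,0],"hand":0.1},{"translation":[0,0,0],"angular":[0,0,0],"hand":0.4},{"translation":[0,0,0],"angular":[0,0,0],"hand":0.4},{"translation":[0,0,0],"angular":[0,0,0],"hand":0.4},{"translation":[0,0,0],"angular":[0,0,0],"hand":0.4}]' 40
python3 - <<'E'
from h import *
c,im=snap('wrist','w18.png')
E
```

```text
time: 29.35
ee_pos: [0.5206, -0.1402, 0.1009]
eef_rot: [-0.707, -0.024, 0.707, -0.024]
ft_force: [-0.3, -0.0, -0.6]
width: 0.0601
```

View pics/w18.png

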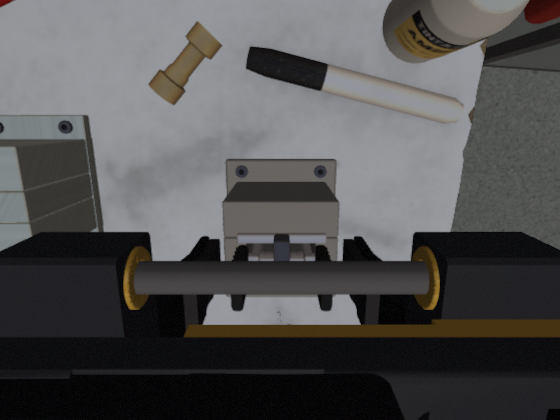

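Fingers clear of both paddles; retract straight up and check.

```bash
python3 -m pendant '[{"translation":[0,0,0.5],"angular":[0,0,0],"hand":0.4},{"translation":[0,0,1.5],"angular":[0,0,0],"hand":0.4},{"translation":[0,0,2],"angular":[0,0,0],"hand":0.4},{"translation":[0,0,3],"angular":[0,0,0],"hand":0.4},{"translation":[0,0,3],"angular":[0,0,0],"hand":0.4},{"translation":[0,0,2],"angular":[0,0,0],"hand":0.4},{"translation":[0,0,0],"angular":[0,0,0],"hand":0.4},{"translation":[0,0,0],"angular":[0,0,0],"hand":0.4}]'
python3 - <<'E'
from h import *
c,im=snap('wrist','w19.png');np.save('c19.npy',c[1])
a=cv2.resize(im[140:250,225:335,::-1],None,fx=5,fy=5,interpolation=cv2.INTER_CUBIC)
c,im=snap('scene','s19.png')
b=cv2.resize(im[170:280,240:450,::-1],None,fx=3.8,fy=5,interpolation=cv2.INTER_CUBIC)
cv2.imwrite('pics/w19a.png',a);cv2.imwrite('pics/s19a.png',b)
E
```

```text
time: 30.2
ee_pos: [0.5207, -0.1402, 0.2218]
eef_rot: [0.707, 0.024, -0.706, 0.024]
ft_force: [0.7, 0.1, -0.9]
width: 0.0608
```

View pics/w19a.png

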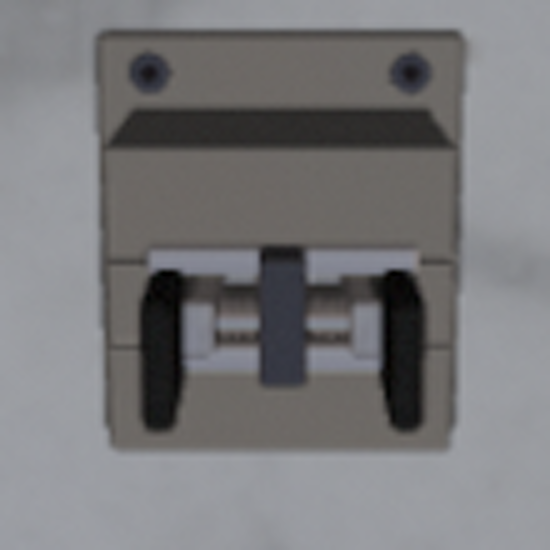

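View pics/s19a.png

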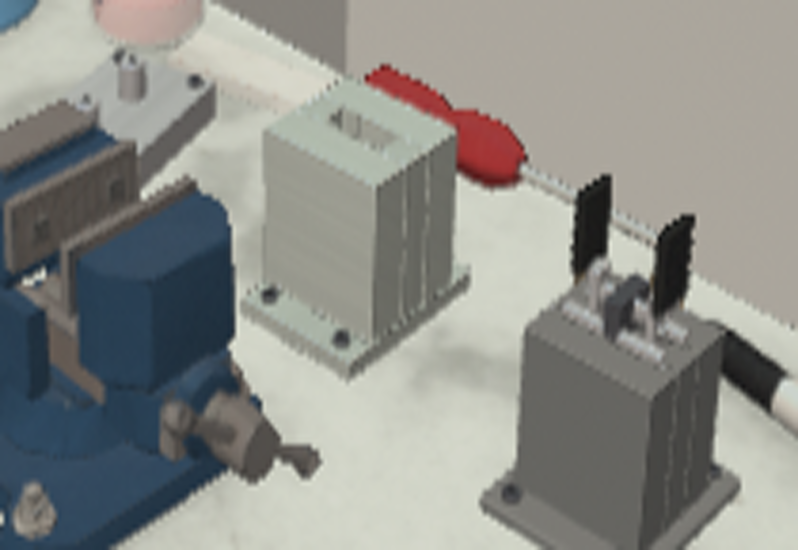

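```bash
python3 -c "
from bench import r
print(r.close_job())"
```

```text
the job is handed in; nothing more can be done
None
```

I handed the job in at about 30 s of the 64 s allowed. The dowel is in the jig plate's socket and the tongs are back in their stand. No verdict was reported.

**What I did:**
- I took the tongs from the stand, felt the ledges touch the dowel's top in the pocket (about 4 N), and eased up 2 mm.
- I squeezed the dowel with 35 N and drew it out, then lowered it into the socket in steps of 0.5 to 1 mm.
- I pressed it down with about 16 N net while gripped. I then pressed again with the ledges alone, reaching about 11 N.
- I lifted the tongs off, hung them back in the stand and withdrew the open fingers. They never came near the dowel.

**What the last checks showed:**
- **Dowel height, by feel:** the ledges met its top at z ≈ 0.032 m, which is the fully home height. The tongs' collar later seated at the same tool height as at pick-up (0.1014 m, against 0.1016 m), so the tongs had not slipped in the fingers and that reading holds.
- **Dowel height, by camera:** triangulating from the wrist and scene cameras put its top 0.7 mm above the fixed dowel's. That is inside the 1.5 mm limit but does not fully agree with the reading by feel.
- **Dowel position:** it stood about 1 mm or less from the socket's centre.
- **Tongs:** the pictures show them upright, with the collar lying on the stand and centred.

**What disagreed:** I felt no separate force step from the sprung detents on the way down, only the hard stop. During the gripped push the dowel seems to have slid 1 to 2 mm up in the jaws before the ledges took the load.

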